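# Turn the layered soap bars face up and stamp them

## Robot

A 6-joint arm with a two-finger parallel gripper is mounted at the origin on a cart in front of the work surface, level with it; the furniture and walls round the work are solid. World frame = base frame: x ahead of the robot, y to its left, z up, the work surface at z = 0. Lengths are in m, angles in rad, forces in N, time in s.
With the tool pointing down it reaches from about 0.425 to 0.95 m from the base axis. Payload 3.5 kg.
Tool frame: the origin (TCP) lies midway between the tips of the shut fingers; the grasp point (between the pads) lies 19 mm behind it; z points along the fingers, y is the direction in which the jaws open and shut (so a half turn about z gives the same grasp; the last joint's range is limited). The gripper opens to 85 mm and grips with 20 to 120 N. Pads are 22 mm wide; open, the fingers measure 114 mm over their backs; the gripper's body (76 mm by 85 mm) begins 54 mm behind the grasp point. The pads swing forward as they close: fully open they stand 13 mm farther back than shut.
Start: joints at [-1.436, 0.286, 1.577, -0, 1.279, -0.15], TCP at [0.19, -0.648, 0.207] pointing down, gripper open.
Joint ranges: [-2.77, 2.77], [-0.9, 2.22], [0.21, 2.48], [-1.53, 4.67], [0.24, 2.81], [-2.84, 2.84]. Speed limits (rad/s): [2.79, 2.79, 3.14, 3.14, 3.14, 3.14].

## Interface

Orientations are given as a unit quaternion [x, y, z, w].
In Python, from plant import * gives the robot as it stands.
- The arm moves only by the shell command python3 -m jog 'ROWS' [FORCE]. ROWS is a JSON object of lists of equal length, an entry for each row: "travel": the shift along the world's x, y, z in mm, a list of three; "dr": the turn, a rotation vector about the world's x, y, z in degrees, a list of three; "jaw": the closure in counts, from 0 (fully open) to 255 (shut). In form: {"travel": [[x, y, z], ...], "dr": [[wx, wy, wz], ...], "jaw": [jaw, ...]}. A call has 1 to 5 rows; each row shifts and turns the commanded pose from where the row before left it; what a row does not reach is not made up. A row lasts 1/12 s, in which the tool goes at most 41.7 mm and 7.16 degrees, less where a joint would pass 70% of its speed; a pose out of reach is approached as far as the arm can. A call is refused whole if a number of a shift passes 41.7 or a number of a turn 7.16, either way. A call with a gripper value outside its range is refused whole. The fingers move at their own pace and stop on an object; FORCE is the grip in N (left out, the last holds). Time passes only in rows, so rows that do not move let the fingers close. It gives the time, the measured TCP pose, the force and the opening at its end, in the units of the state.
- get_state(): the state, without advancing time (a new reading comes with each control period).
- read_camera(name): name is "side" or "top" or "wrist"; returns the picture (384x512x3 uint8, red, green, blue); there is no depth.
- camera_info(name): a dict with "K" (3x3 intrinsics, pixels), "k1" (the pictures are not rectified: a ray, as slopes to the right and down, at radius r is drawn at 1 + k1 r^2 times it, then the intrinsics apply), "R" (3x3) and "t" (3): a world point X has camera coordinates R X + t; the wrist camera has in their place "mount" (4x4, takes a point from camera to tool coordinates, whose origin is the TCP and whose axes are the flange's). Camera axes: x right, y down, z forward; pixel columns grow to the right and rows downward; lengths in m; the calibration is good to about 2 mm. A picture is of the moment at which its call begins: read the wrist's pose just before it. camera_info takes no time and is no camera call.
- sign_off(): hands the job in, once; it reports no verdict.
The state is a dict: "time": time; "qpos": joint angles; "dq": joint speeds; "joint_efforts": joint torques, N m; "eef_pos": TCP position; "tcp_rot": TCP orientation; "contact_force": force on the tool from outside, world axes, zero at the start; "wrist_torque": the same for the moment, N m; "opening": opening from 0.0 (shut) to 1.0 (fully open).
Only numpy, scipy, OpenCV 4.12 (cv2) and the standard library are available. Lean on these libraries where they do the work, as an engineer would, in place of code of your own. Each camera call takes 0.05 s, during which the arm holds its last target. There are 200 camera calls.

## Task

The fresh two-layer soap bars came out of their moulds onto the drying board lying upside down, on edge or on end. Tip each bar over, by one quarter turn or two as it needs, until it lies flat on the board with its dark, ringed face up; then stamp every bar with the wooden soap stamp, working along the row from left to right so that none is missed: press the stamp down upright and firmly in the middle of the ring for about half a second. When all are stamped, stand the stamp back upright in its saucer, with every bar lying on the board dark face up, and do not disturb the white jar and the marker pen.

Things in the scene. Friction and masses are not known exactly. Their poses are not given: they have to be found in the camera images.
- drying_board: Fixed wooden drying board, 220 mm (x) by 600 mm (y), its top 20 mm above its origin, which is the centre of its underside on the bench. The soap bars lie on it in a row along its y. Utensils hang low on the wall behind the bench, so no part of the arm should go beyond about x = 0.75 over it.
- soap_1: Loose two-layer soap bar, 68 x 56 x 34 mm (its own x, y, z), 130 g, cream with a 13 mm dark brown layer on its own +z side; the face of the dark layer bears a moulded ring, 48 mm across. Origin at the bar's centre; +z points out of the dark face. Hard soap: it can be gripped by any pair of opposite faces. At the start it lies on a long edge (56 mm high), dark layer facing sideways. Its place in the row: first from the left (+y end of the board) (present in some runs only).
- soap_1_mark (a point): Centre of the moulded ring, in the middle of the dark face of soap_1, 17 mm from the bar's centre along its +z.
- soap_2: Loose two-layer soap bar, 68 x 56 x 34 mm (its own x, y, z), 130 g, cream with a 13 mm dark brown layer on its own +z side; the face of the dark layer bears a moulded ring, 48 mm across. Origin at the bar's centre; +z points out of the dark face. Hard soap: it can be gripped by any pair of opposite faces. At the start it lies upside down, dark layer underneath. Its place in the row: second from the left (present in some runs only).
- soap_2_mark (a point): Centre of the moulded ring, in the middle of the dark face of soap_2, 17 mm from the bar's centre along its +z.
- soap_3: Loose two-layer soap bar, 68 x 56 x 34 mm (its own x, y, z), 130 g, cream with a 13 mm dark brown layer on its own +z side; the face of the dark layer bears a moulded ring, 48 mm across. Origin at the bar's centre; +z points out of the dark face. Hard soap: it can be gripped by any pair of opposite faces. At the start it lies on a short end (68 mm high), dark layer facing sideways. Its place in the row: third from the left (present in some runs only).
- soap_3_mark (a point): Centre of the moulded ring, in the middle of the dark face of soap_3, 17 mm from the bar's centre along its +z.
- soap_4: Loose two-layer soap bar, 68 x 56 x 34 mm (its own x, y, z), 130 g, cream with a 13 mm dark brown layer on its own +z side; the face of the dark layer bears a moulded ring, 48 mm across. Origin at the bar's centre; +z points out of the dark face. Hard soap: it can be gripped by any pair of opposite faces. At the start it lies upside down, dark layer underneath. Its place in the row: last, at the right (-y end) (present in some runs only).
- soap_4_mark (a point): Centre of the moulded ring, in the middle of the dark face of soap_4, 17 mm from the bar's centre along its +z.
- soap_stamp: Turned wooden soap stamp, 60 mm high, 70 g: round foot 39 mm across and 24 mm high, whose flat underside is the stamping face, and a neck and knob about 24 mm across above it (gripped from above at 45 to 55 mm height). Origin at the centre of the underside, z up along the stamp. It starts standing upright in the saucer, its underside 5 mm above the bench.
- saucer: Small white saucer (fixed to the bench), 84 mm across, home of the stamp: flat floor 52 mm across, 5 mm above its origin (centre of its underside), low flared rim 11 mm high. To the right of the drying board.
- jar: Bystander: white jar, 83 mm across, 94 mm high, behind the board.
- pen: Bystander: black and white marker pen, 131 mm long, 14 mm high, lying in front of the board at the left.
Things that resemble listed ones, but are neither listed nor needed, are in the scene too. Leave any orange look-alike of the soap_4 alone.

How it is judged:
On the way, in this order (a step that is already met when the one before it is completed fails the run):
1. soap_1, dark face up, is stamped: the stamp, upright, is pressed on the middle of its moulded ring (contact force between soap_stamp and soap_1 above 3 N and distance between soap_stamp and soap_1_mark below 0.008 m and angle between soap_1's own z axis and vertical below 0.12 rad and angle between the z axis of soap_stamp and the z axis of soap_1, either way round below 0.15 rad), for 0.2 s.
2. soap_2, dark face up, is stamped: the stamp, upright, is pressed on the middle of its moulded ring (contact force between soap_stamp and soap_2 above 3 N and distance between soap_stamp and soap_2_mark below 0.008 m and angle between soap_2's own z axis and vertical below 0.12 rad and angle between the z axis of soap_stamp and the z axis of soap_2, either way round below 0.15 rad), for 0.2 s.
3. soap_3, dark face up, is stamped: the stamp, upright, is pressed on the middle of its moulded ring (contact force between soap_stamp and soap_3 above 3 N and distance between soap_stamp and soap_3_mark below 0.008 m and angle between soap_3's own z axis and vertical below 0.12 rad and angle between the z axis of soap_stamp and the z axis of soap_3, either way round below 0.15 rad), for 0.2 s.
4. soap_4, dark face up, is stamped: the stamp, upright, is pressed on the middle of its moulded ring (contact force between soap_stamp and soap_4 above 3 N and distance between soap_stamp and soap_4_mark below 0.008 m and angle between soap_4's own z axis and vertical below 0.12 rad and angle between the z axis of soap_stamp and the z axis of soap_4, either way round below 0.15 rad), for 0.2 s.
At the end, for the whole second after the job is handed in: Every bar present lies at rest flat on the drying board, its centre over the board, dark face up within 0.12 rad; the stamp, which stamped them all from left to right, stands upright (within 0.15 rad) at rest in the saucer, within 15 mm of its centre (angle between each of soap_1, soap_2, soap_3, soap_4's own z axis and vertical below 0.12 rad and x of soap_1 in the frame of drying_board between -0.11 and 0.11 m and y of soap_1 in the frame of drying_board between -0.3 and 0.3 m and z of soap_1 in the frame of drying_board between 0.033 and 0.041 m and linear speed of each of soap_1, soap_2, soap_3, soap_4, soap_stamp below 0.02 m/s and x of soap_2 in the frame of drying_board between -0.11 and 0.11 m and y of soap_2 in the frame of drying_board between -0.3 and 0.3 m and z of soap_2 in the frame of drying_board between 0.033 and 0.041 m and x of soap_3 in the frame of drying_board between -0.11 and 0.11 m and y of soap_3 in the frame of drying_board between -0.3 and 0.3 m and z of soap_3 in the frame of drying_board between 0.033 and 0.041 m and x of soap_4 in the frame of drying_board between -0.11 and 0.11 m and y of soap_4 in the frame of drying_board between -0.3 and 0.3 m and z of soap_4 in the frame of drying_board between 0.033 and 0.041 m and horizontal distance between soap_stamp and saucer below 0.015 m and angle between soap_stamp's own z axis and vertical below 0.15 rad and height (world z) of soap_stamp below 0.01 m); the robot touches nothing.
It fails at once if the white jar or the marker pen is pushed more than 4 cm or the jar is knocked over (distance of any of jar, pen from where it was at the start of the episode above 0.04 m or angle between jar's own z axis and vertical above 0.6 rad).
Of soap_1, soap_2, soap_3, soap_4 only 3 to 4 are there at a start; the rules pass over those that are not, and their reading is None.
At some moment in a run one of soap_1, soap_2, soap_3, soap_4 may be knocked a few centimetres aside while the robot is not near it.
Once in a run the grip may slacken for a moment while it holds something.
It also fails if it takes over 210 s, if anything falls off the work surface, if the arm or the gripper's body presses on something with over 40 N, if the wrist force passes 120 N, or if a joint passes its speed limit or range.

## Working session

There is one attempt and no reset: what is moved stays moved. The work goes in short steps, Python scripts to look and compute and a shell command to move; the robot and the scene stay as the last step left them, time stands still between calls to the robot, and variables do not carry over. Pictures are saved under pics/ and viewed, about 12 in all and at most 16, crops included, and the job is handed in when it is done.

```bash
ls; mkdir -p pics
cat > h.py <<'E'
import numpy as np, cv2
from plant import *
from scipy.spatial.transform import Rotation as Rn
def snap(name,fn=None):
    im=read_camera(name)
    if fn: cv2.imwrite('pics/'+fn,im[:,:,::-1])
    return im
def cam(name,st=None):
    c=camera_info(name)
    if 'mount' in c:
        st=st or get_state(); M=np.array(c['mount']); T=np.eye(4); T[:3,:3]=Rn.from_quat(st['tcp_rot']).as_matrix(); T[:3,3]=st['eef_pos']
        W=T@M; R=W[:3,:3].T; t=-R@W[:3,3]
    else: R=np.array(c['R']); t=np.array(c['t'])
    return np.array(c['K']),c['k1'],R,t
def ray(C,uv):
    K,k1,R,t=C
    d=cv2.undistortPoints(np.array([[uv]],float),K,np.array([k1,0,0,0.]))[0,0]
    return -R.T@t, R.T@np.array([d[0],d[1],1])
def onz(C,uv,z):
    o,d=ray(C,uv); return o+d*(z-o[2])/d[2]
def proj(C,X):
    K,k1,R,t=C
    return cv2.projectPoints(np.array([X],float),cv2.Rodrigues(R)[0],t,K,np.array([k1,0,0,0.]))[0][0,0]
E
python3 - <<'E'
from h import *
print(get_state())
for n in ('side','top'):
    snap(n,n+'0.png'); print(n,cam(n))
E
```

```text
pics
{'time': 0.0, 'qpos': array([-1.43602964e+00,  2.87163683e-01,  1.57818371e+00,  6.39289595e-06,
        1.27861723e+00, -1.50016312e-01]), 'dq': array([-1.03587847e-03,  7.87415770e-05, -5.48101822e-04, -1.14061546e-03,
       -2.28857060e-04,  1.41327520e-04]), 'joint_efforts': array([-6.40287799e-04, -4.05986559e+01, -2.92624193e+01, -2.16572307e-04,
        5.87431190e-03, -5.71664060e-06]), 'eef_pos': array([ 0.18956216, -0.64708426,  0.20544495]), 'tcp_rot': array([ 9.89878882e-01,  1.41909801e-01,  1.21026144e-05, -1.18592669e-03]), 'contact_force': array([-0.09633072, -0.017275  , -0.34817676]), 'wrist_torque': array([ 0.01451845, -0.01252341, -0.01896925]), 'opening': 0.9998409678613731}
side (array([[425.58294607,   0.        , 257.13665696],
       [  0.        , 425.58294607, 194.84411233],
       [  0.        ,   0.        ,   1.        ]]), -0.04521947308971707, array([[-9.99993345e-01,  3.64347457e-03,  1.85058200e-04],
       [ 2.19249634e-03,  6.40750841e-01, -7.67745760e-01],
       [-2.91583835e-03, -7.67740245e-01, -6.40754566e-01]]), array([0.50287866, 0.06233378, 1.20692498]))
top (array([[365.53835051,   0.        , 257.41315612],
       [  0.        , 365.53835051, 192.00634893],
       [  0.        ,   0.        ,   1.        ]]), -0.0824898713251595, array([[-2.50524477e-04, -9.99808913e-01,  1.95467339e-02],
       [-9.92156913e-01, -2.19479831e-03, -1.24979371e-01],
       [ 1.24998390e-01, -1.94247376e-02, -9.91966775e-01]]), array([-0.04327539,  0.51974659,  1.09353391]))
```

View pics/top0.png

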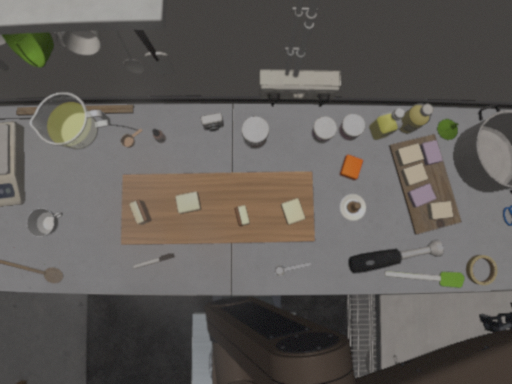

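View pics/side0.png

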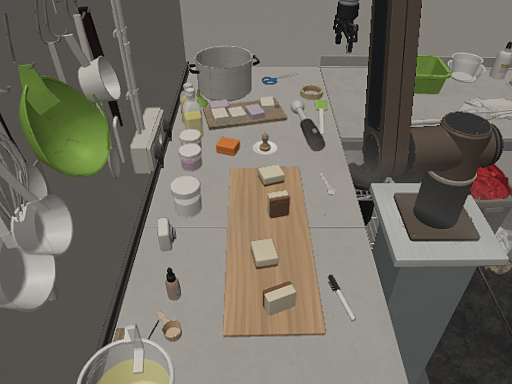

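The top view shows all four bars present: soap_1 (138,212), soap_2 (188,202), soap_3 (243,215) and soap_4 (293,211). The stamp is at (353,207). The orange look-alike at (352,167) is to be left alone, and the soaps at (425,180) on the separate tray aren't on the drying board.

Run:
```python
from h import *
a=cv2.imread('pics/top0.png')[165:250,115:380]; b=cv2.imread('pics/side0.png')[155:340,215:330]
a=cv2.resize(a,None,fx=3,fy=3,interpolation=cv2.INTER_CUBIC); b=cv2.resize(b,None,fx=1.8,fy=1.8,interpolation=cv2.INTER_CUBIC)
o=np.zeros((255+333,800,3),np.uint8); o[:255,:a.shape[1]]=a; o[255:255+b.shape[0],:b.shape[1]]=b
cv2.imwrite('pics/c0.png',o)
C=cam('top')
for n,uv,z in [('s1',(138,212),.076),('s2',(188,202),.054),('s3',(243,215),.088),('s4',(293,211),.054),('stamp',(353,205),.06),('saucer',(353,207),.011),('b1',(122,174),.02),('b2',(314,243),.02),('jar',(255,130),.094),('pen',(154,261),.01)]: print(n,onz(C,uv,z).round(4))
C=cam('side'); print(-C[2].T@C[3])
print(camera_info('wrist'))
```

```text
s1 [0.4541 0.3106 0.076 ]
s2 [0.4863 0.1667 0.054 ]
s3 [4.454e-01 2.000e-04 8.800e-02]
s4 [ 0.4597 -0.1496  0.054 ]
stamp [ 0.4774 -0.3316  0.06  ]
saucer [ 0.4755 -0.3454  0.011 ]
b1 [0.5777 0.3838 0.02  ]
b2 [ 0.3633 -0.2175  0.02  ]
jar [ 0.6986 -0.0344  0.094 ]
pen [0.3075 0.2759 0.01  ]
[0.50625784 0.88483223 0.82110613]
{'K': array([[303.11608199,   0.        , 255.95410764],
       [  0.        , 303.11608199, 193.26689101],
       [  0.        ,   0.        ,   1.        ]]), 'k1': -0.03450967362115818, 'mount': array([[-3.99254500e-04, -9.45779702e-01, -3.24808552e-01,
         8.38271404e-02],
       [ 9.99999835e-01, -2.43155315e-04, -5.21178004e-04,
         8.33478421e-04],
       [ 4.13940652e-04, -3.24808706e-01,  9.45779643e-01,
        -1.67481733e-01],
       [ 0.00000000e+00,  0.00000000e+00,  0.00000000e+00,
         1.00000000e+00]])}
```

View pics/c0.png

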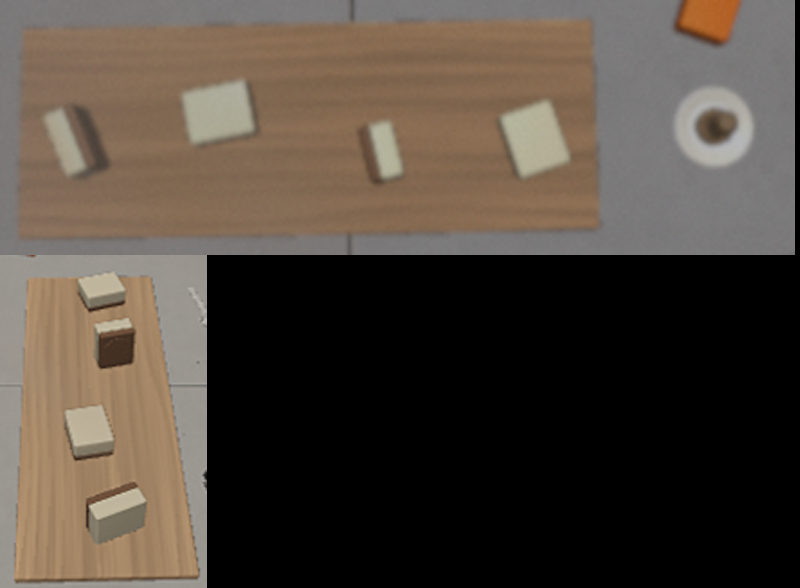

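The top crop shows soap_1 on edge with its dark side facing right (-y), and soap_3 on end with its dark side facing left (+y). Soap_2 and soap_4 are upside down. The stamp is in its saucer at crop (715,125), and the orange bar beside it is the decoy.

Plan: grip each bar across the dimension nearest world x. Start with the tool leaned one way in y, then roll 90° about the jaw axis. First move: go over soap_4.

```bash
R='travel'
python3 -m jog '{"travel":[[18,35,5],[18,35,5],[18,35,5],[18,35,5],[18,35,5]],"dr":[[0,0,6.7],[0,0,6.7],[0,0,6.7],[0,0,6.7],[0,0,6.7]],"jaw":[0,0,0,0,0]}' 40
python3 -m jog '{"travel":[[18,35,5],[18,35,5],[18,35,5],[18,35,5],[18,35,5]],"dr":[[0,0,6.7],[0,0,6.7],[0,0,6.7],[0,0,6.7],[0,0,6.7]],"jaw":[0,0,0,0,0]}'
python3 -m jog '{"travel":[[18,35,5],[18,35,5],[18,35,5],[18,35,5],[0,0,0]],"dr":[[0,0,6.7],[0,0,6.7],[0,0,6.7],[0,0,6.7],[0,0,0]],"jaw":[0,0,0,0,0]}'
python3 - <<'E'
from h import *
s=get_state(); print(s['eef_pos'],s['qpos'],Rn.from_quat(s['tcp_rot']).as_matrix().round(3))
snap('wrist','w4.png')
C=cam('wrist',s); print(proj(C,[.46,-.15,.054]))
E
```

```text
time: 0.52
eef_pos: [0.28, -0.4708, 0.2312]
tcp_rot: [0.906, 0.423, 0.0, -0.001]
contact_force: [-0.1, -0.6, -0.0]
opening: 1.0
time: 0.93
eef_pos: [0.3699, -0.2957, 0.2566]
tcp_rot: [0.745, 0.667, 0.0, -0.0]
contact_force: [0.9, -1.1, 0.3]
opening: 1.004
time: 1.35
eef_pos: [0.4438, -0.1524, 0.2778]
tcp_rot: [0.568, 0.823, 0.002, 0.001]
contact_force: [0.7, -0.6, 0.3]
opening: 0.999
[ 0.44380691 -0.15243218  0.27779055] [-0.54931722 -0.23346332  1.97877849  0.00299459  1.39496163 -0.91199621] [[-0.354  0.935  0.003]
 [ 0.935  0.354  0.002]
 [ 0.001  0.003 -1.   ]]
[267.63326069 159.00058554]
```

View pics/w4.png

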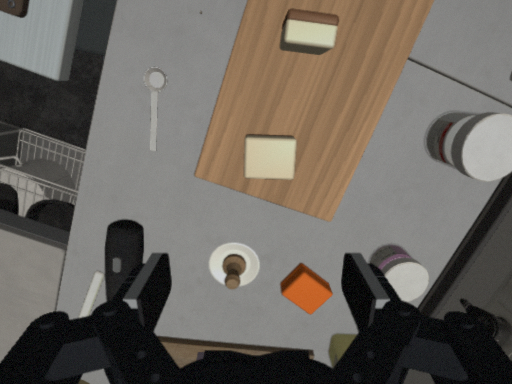

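The wrist view shows soap_4 at (270,157), soap_3 standing at (311,30), the stamp in its saucer at (234,266), and the orange bar at (306,288).

```bash
cat >> h.py <<'E'
def find(im,C,guess,z,dark=False,rad=70,show=None,vmin=170):
    """fit rect to cream (or dark) blob nearest guess on plane z -> centre, sides & axes"""
    g=proj(C,[guess[0],guess[1],z]); hsv=cv2.cvtColor(im,cv2.COLOR_RGB2HSV)
    if dark: m=cv2.inRange(hsv,(0,60,20),(20,255,115))
    else: m=cv2.inRange(hsv,(18,18,vmin),(45,120,255))
    m=cv2.morphologyEx(m,cv2.MORPH_OPEN,np.ones((3,3)))
    if dark: m=cv2.morphologyEx(m,cv2.MORPH_CLOSE,np.ones((5,5)))
    if show: cv2.imwrite('pics/'+show,m)
    cs,_=cv2.findContours(m,cv2.RETR_EXTERNAL,cv2.CHAIN_APPROX_NONE)
    cs=[c for c in cs if cv2.contourArea(c)>150]
    c=min(cs,key=lambda c:np.linalg.norm(c[:,0].mean(0)-g))
    P=np.array([onz(C,p,z)[:2] for p in c[:,0].astype(float)])*1000
    (cx,cy),(w,h),a=cv2.minAreaRect(P.astype(np.float32))
    if w<h: w,h,a=h,w,a+90
    a=(a+90)%180-90
    print('px',c[:,0].mean(0).round(0),'guess px',g.round(0),'centre mm',round(cx,1),round(cy,1),'long %.1f short %.1f longaxis deg %.1f'%(w,h,a))
    return cx,cy,w,h,a
def tool():
    s=get_state(); M=Rn.from_quat(s['tcp_rot']).as_matrix()
    print('t',round(s['time'],2),'tcp mm',(s['eef_pos']*1000).round(1),'jaw yaw %.1f'%np.degrees(np.arctan2(M[1,1],M[0,1])),'x',M[:,0].round(2),'z',M[:,2].round(2),'f',s['contact_force'].round(1),'open',round(s['opening'],2),'q',np.round(s['qpos'],2)); return s
E
python3 - <<'E'
from h import *
im=cv2.imread('pics/w4.png')[:,:,::-1].copy(); C=cam('wrist')
find(im,C,(.46,-.15),.054); find(im,C,(.445,0),.088)
h=cv2.cvtColor(im,cv2.COLOR_RGB2HSV); print(h[157,270],h[40,311],h[25,305],h[15,311],h[120,300])
tool()
for z,uv in((.088,(311,28)),):print(onz(C,uv,z))
E
```

```text
px [270. 158.] guess px [270. 157.] centre mm 461.0 -151.2 long 63.8 short 52.1 longaxis deg 18.6
px [311.  33.] guess px [309.  29.] centre mm 448.4 -2.6 long 51.6 short 20.1 longaxis deg 14.0
[ 27  48 202] [ 33  33 206] [ 28  43 203] [ 12 107 110] [ 15 108 149]
t 1.4 tcp mm [ 442.7 -155.   277.2] jaw yaw 20.5 x [-0.35  0.94 -0.  ] z [ 0. -0. -1.] f [ 0.6 -0.6 -0.6] open 1.0 q [-0.55 -0.23  1.98  0.    1.39 -0.91]
[0.44657111 0.00172076 0.088     ]
```

Soap_3 goes first, since it stands tall next to soap_4. I'm moving the camera directly above it.

```bash
python3 -m jog '{"travel":[[8,30,0],[8,30,0],[8,34,0],[0,0,0]],"dr":[[0,0,-2],[0,0,-2],[0,0,-2],[0,0,0]],"jaw":[0,0,0,0]}'
python3 - <<'E'
from h import *
s=tool(); im=snap('wrist','w3.png')
C=cam('wrist',s); find(im,C,(.447,0),.088); find(im,C,(.46,-.15),.054);find(im,C,(.486,.167),.054)
find(im,C,(.447,0.015),.088,True)
E
```

```text
time: 1.73
eef_pos: [0.4657, -0.0607, 0.2761]
tcp_rot: [0.614, 0.789, 0.001, -0.001]
contact_force: [-0.4, -0.2, 0.3]
opening: 1.001
t 1.73 tcp mm [465.7 -60.7 276.1] jaw yaw 14.2 x [-0.25  0.97  0.  ] z [-0.  0. -1.] f [-0.4 -0.2  0.3] open 1.0 q [-0.35 -0.23  1.98  0.    1.39 -0.6 ]
px [255. 108.] guess px [253. 108.] centre mm 449.5 0.8 long 51.3 short 19.8 longaxis deg 14.2
px [239. 216.] guess px [236. 217.] centre mm 462.6 -147.9 long 63.5 short 51.8 longaxis deg 18.7
px [255. 108.] guess px [324. -35.] centre mm 449.9 -0.9 long 56.2 short 21.7 longaxis deg 14.2
px [254.  93.] guess px [256.  95.] centre mm 444.5 16.4 long 55.0 short 10.7 longaxis deg 14.2
```

View pics/w3.png

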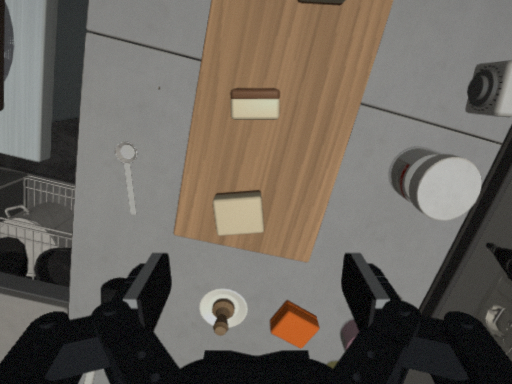

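Soap_3's centre is about (447.5, 6.7), axis 14.2°. Leaning the tool 35° to +y and moving to the pre-grasp.

```bash
python3 -m jog '{"travel":[[-6,22,-31],[-6,22,-31],[-6,22,-32],[-6,22,-32],[-6,22,-32]],"dr":[[-6.78,-1.72,0],[-6.78,-1.72,0],[-6.78,-1.72,0],[-6.78,-1.72,0],[-6.78,-1.72,0]],"jaw":[0,0,0,0,0]}' 
python3 -m jog '{"travel":[[0,0,0],[0,0,0]],"dr":[[0,0,0],[0,0,0]],"jaw":[0,0]}'
python3 -c "
from h import *
tool()"
```

```text
time: 2.2
eef_pos: [0.438, 0.0343, 0.1327]
tcp_rot: [0.594, 0.756, -0.171, 0.215]
contact_force: [0.8, 0.9, -0.6]
opening: 0.999
time: 2.37
eef_pos: [0.4361, 0.035, 0.1301]
tcp_rot: [0.591, 0.759, -0.173, 0.21]
contact_force: [0.4, -0.9, 0.6]
opening: 1.001
t 2.37 tcp mm [436.1  35.  130.1] jaw yaw 13.9 x [-0.21  0.82 -0.52] z [ 0.11 -0.51 -0.85] f [ 0.4 -0.9  0.6] open 1.0 q [ 0.18 -0.11  2.23 -0.63  1.09  0.25]
```

```bash
python3 -m jog '{"travel":[[2.5,13,-7],[2.5,-12,-20],[2.5,-12,-20],[2.6,-12,-20],[2.6,-12,-20]],"dr":[[0,0,0],[0,0,0],[0,0,0],[0,0,0],[0,0,0]],"jaw":[0,0,0,0,0]}' 
python3 -m jog '{"travel":[[0,0,0],[0,0,0],[0,0,0],[0,0,0],[0,0,0]],"dr":[[0,0,0],[0,0,0],[0,0,0],[0,0,0],[0,0,0]],"jaw":[0,255,255,255,255]}' 50
python3 -m jog '{"travel":[[0,0,0],[0,0,0],[0,0,0],[0,0,0]],"dr":[[0,0,0],[0,0,0],[0,0,0],[0,0,0]],"jaw":[255,255,255,255]}' 
python3 -c "
from h import *
tool()"
```

```text
time: 2.78
eef_pos: [0.4536, -0.0028, 0.0479]
tcp_rot: [0.595, 0.756, -0.169, 0.214]
contact_force: [0.0, -0.9, -0.4]
opening: 1.002
time: 3.2
eef_pos: [0.4531, 0.0001, 0.0488]
tcp_rot: [0.593, 0.757, -0.169, 0.215]
contact_force: [0.1, -1.4, 4.2]
opening: 0.642
time: 3.53
eef_pos: [0.4531, 0.0001, 0.0488]
tcp_rot: [0.593, 0.757, -0.17, 0.215]
contact_force: [0.4, -1.4, 6.0]
opening: 0.642
t 3.53 tcp mm [4.531e+02 1.000e-01 4.880e+01] jaw yaw 13.9 x [-0.2   0.82 -0.53] z [ 0.12 -0.51 -0.85] f [ 0.4 -1.4  6. ] open 0.64 q [ 0.09  0.05  2.26 -0.74  0.89  0.34]
```

```bash
python3 -m jog '{"travel":[[0,0,25],[0,0,25],[0,0,10],[0,0,0],[0,0,0]],"dr":[[0,0,0],[0,0,0],[6.79,1.68,0],[6.79,1.68,0],[6.79,1.68,0]],"jaw":[255,255,255,255,255]}' 60
python3 -m jog '{"travel":[[0,0,0],[0,0,0],[0,0,0],[0,0,0],[0,0,0]],"dr":[[6.79,1.68,0],[6.79,1.68,0],[6.79,1.68,0],[6.79,1.68,0],[6.79,1.68,0]],"jaw":[255,255,255,255,255]}' 
python3 -m jog '{"travel":[[0,0,0],[0,0,0],[0,0,0],[0,0,0],[0,0,0]],"dr":[[6.79,1.68,0],[6.79,1.68,0],[6.79,1.68,0],[6.79,1.68,0],[6.79,1.68,0]],"jaw":[255,255,255,255,255]}' 
python3 -m jog '{"travel":[[0,0,0],[0,0,0]],"dr":[[0,0,0],[0,0,0]],"jaw":[255,255]}' 
python3 -c "
from h import *
s=tool(); M=Rn.from_quat(s['tcp_rot']).as_matrix();M0=Rn.from_quat([0.593, 0.757, -0.17, 0.215]).as_matrix()
d=M@M0.T; print(Rn.from_matrix(d).as_rotvec(degrees=True)); snap('side','s3.png'); 
b=cv2.imread('pics/s3.png')[100:300,180:400]; cv2.imwrite('pics/s3c.png',cv2.resize(b,None,fx=3,fy=3))"
```

```text
time: 3.95
eef_pos: [0.4523, 0.0018, 0.1083]
tcp_rot: [0.612, 0.785, -0.056, 0.071]
contact_force: [-0.2, -1.0, -2.0]
opening: 0.639
time: 4.37
eef_pos: [0.4519, 0.0001, 0.1075]
tcp_rot: [0.601, 0.771, 0.13, -0.168]
contact_force: [0.6, 0.5, -0.8]
opening: 0.638
time: 4.78
eef_pos: [0.4519, -0.0005, 0.1066]
tcp_rot: [0.533, 0.685, 0.305, -0.391]
contact_force: [-0.7, 0.7, -2.1]
opening: 0.634
time: 4.95
eef_pos: [0.4506, 0.0002, 0.1046]
tcp_rot: [0.535, 0.685, 0.302, -0.392]
contact_force: [0.5, -1.0, -1.6]
opening: 0.641
t 4.95 tcp mm [4.506e+02 2.000e-01 1.046e+02] jaw yaw 14.2 x [-0.12  0.5   0.86] z [-0.21  0.83 -0.51] f [ 0.5 -1.  -1.6] open 0.64 q [-0.6   0.35  1.99  0.61  1.68 -1.07]
[ 8.84046909e+01  2.21572464e+01 -2.28238341e-02]
```

View pics/s3c.png

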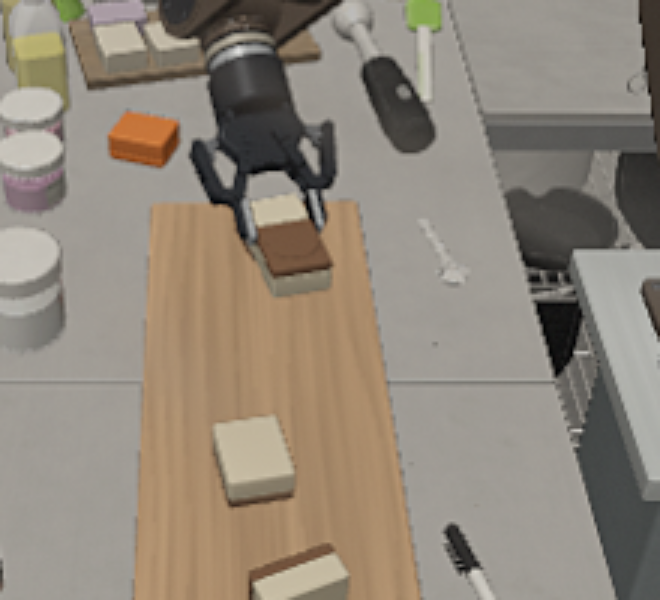

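The side view shows soap_3 rolled dark face up in the jaws (crop (290,245)), and the other bars are undisturbed. Lowering it and releasing.

```bash
python3 -m jog '{"travel":[[0,0,-25],[0,0,-25],[0,0,-15],[0,0,-7],[0,0,0]],"dr":[[0,0,0],[0,0,0],[0,0,0],[0,0,0],[0,0,0]],"jaw":[255,255,255,255,255]}' 
python3 -m jog '{"travel":[[0,0,0],[0,0,0],[0,0,0],[0,0,0],[0,0,0]],"dr":[[0,0,0],[0,0,0],[0,0,0],[0,0,0],[0,0,0]],"jaw":[200,0,0,0,0]}' 
python3 -c "
from h import *
tool()"
```

```text
time: 5.42
eef_pos: [0.4507, 0.001, 0.0344]
tcp_rot: [0.534, 0.686, 0.302, -0.391]
contact_force: [-0.5, 0.3, -1.4]
opening: 0.637
time: 5.83
eef_pos: [0.4515, -0.0001, 0.035]
tcp_rot: [0.534, 0.686, 0.303, -0.39]
contact_force: [0.6, -0.2, 0.1]
opening: 0.996
t 5.83 tcp mm [ 4.515e+02 -1.000e-01  3.500e+01] jaw yaw 14.2 x [-0.13  0.5   0.86] z [-0.21  0.83 -0.51] f [ 0.6 -0.2  0.1] open 1.0 q [-0.6   0.48  1.98  0.6   1.58 -1.14]
```

```bash
python3 -m jog '{"travel":[[5,-21,13],[5,-21,13],[5,-21,13],[5,-21,13],[0,0,30]],"dr":[[0,0,0],[0,0,0],[0,0,0],[0,0,0],[0,0,0]],"jaw":[0,0,0,0,0]}' 
python3 -m jog '{"travel":[[0,-15,35],[3,-35,20],[3,-38,0],[3,-38,-10],[3,-8,-38]],"dr":[[0,0,2],[0,0,2.4],[0,0,0],[0,0,0],[0,0,0]],"jaw":[0,0,0,0,0]}' 
python3 -m jog '{"travel":[[0,0,-35],[0,0,0]],"dr":[[0,0,0],[0,0,0]],"jaw":[0,0]}'
python3 -c "
from h import *
s=tool();im=snap('wrist','w5.png')
C=cam('wrist',s);find(im,C,(.461,-.15),.054); find(im,C,(.45,.003),.054,True)
im=snap('top','t5.png');C=cam('top')
find(im,C,(.45,.003),.054,True)
"
```

```text
time: 6.25
eef_pos: [0.471, -0.0864, 0.1151]
tcp_rot: [0.535, 0.684, 0.303, -0.392]
contact_force: [-0.3, 0.4, -0.6]
opening: 1.001
time: 6.67
eef_pos: [0.4864, -0.2258, 0.129]
tcp_rot: [0.509, 0.709, 0.287, -0.395]
contact_force: [0.1, 0.1, 0.5]
opening: 1.0
time: 6.83
eef_pos: [0.48, -0.2162, 0.082]
tcp_rot: [0.508, 0.702, 0.288, -0.407]
contact_force: [-1.0, 2.7, -0.5]
opening: 0.997
t 6.83 tcp mm [ 480.  -216.2   82. ] jaw yaw 18.5 x [-0.15  0.48  0.86] z [-0.28  0.82 -0.5 ] f [-1.   2.7 -0.5] open 1.0 q [-0.81  0.65  1.6   0.39  1.88 -1.21]
px [263. 186.] guess px [260. 182.] centre mm 463.6 -150.4 long 63.7 short 51.8 longaxis deg 18.1
px [292. 100.] guess px [292.  88.] centre mm 456.0 -16.2 long 79.4 short 55.8 longaxis deg -75.2
px [437. 182.] guess px [242. 214.] centre mm 548.7 -608.1 long 132.7 short 54.1 longaxis deg 49.5
```

View pics/w5.png

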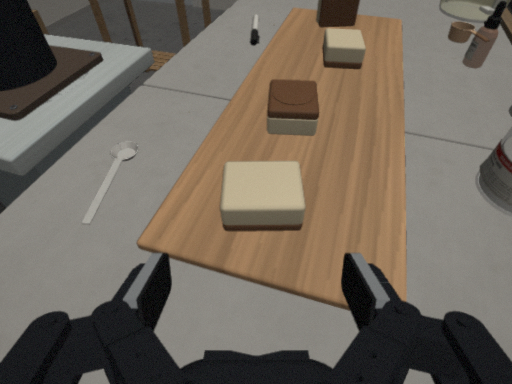

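The wrist view shows soap_3 flat with its ring up (292,100), and soap_4 squarely ahead at (263,186).

```bash
python3 -m jog '{"travel":[[-5.4,19.6,-13],[-5.4,19.6,-13],[-5.4,19.6,-13],[-5.5,19.6,-12],[0,0,0]],"dr":[[0,0,0],[0,0,0],[0,0,0],[0,0,0],[0,0,0]],"jaw":[0,0,0,0,0]}' 
python3 -m jog '{"travel":[[0,0,0],[0,0,0]],"dr":[[0,0,0],[0,0,0]],"jaw":[0,0]}'
python3 -c "
from h import *
s=tool()"
```

```text
time: 7.35
eef_pos: [0.4599, -0.1356, 0.038]
tcp_rot: [0.506, 0.706, 0.288, -0.404]
contact_force: [-0.6, 0.1, 0.1]
opening: 0.999
time: 7.52
eef_pos: [0.4628, -0.1406, 0.0395]
tcp_rot: [0.507, 0.707, 0.288, -0.4]
contact_force: [0.3, 0.5, 0.8]
opening: 0.997
t 7.52 tcp mm [ 462.8 -140.6   39.5] jaw yaw 18.7 x [-0.16  0.49  0.86] z [-0.27  0.81 -0.51] f [0.3 0.5 0.8] open 1.0 q [-0.75  0.61  1.75  0.43  1.73 -1.23]
```

```bash
python3 -m jog '{"travel":[[-4,3,-9],[0,0,0],[0,0,0],[0,0,0],[0,0,0]],"dr":[[0,0,0],[0,0,0],[0,0,0],[0,0,0],[0,0,0]],"jaw":[0,0,255,255,255]}' 60
python3 -m jog '{"travel":[[0,0,0],[0,0,0],[0,0,0]],"dr":[[0,0,0],[0,0,0],[0,0,0]],"jaw":[255,255,255]}'
python3 -c "
from h import *
s=tool()"
```

```text
time: 7.93
eef_pos: [0.4577, -0.1372, 0.0287]
tcp_rot: [0.508, 0.706, 0.288, -0.402]
contact_force: [0.1, -1.4, 1.7]
opening: 0.774
time: 8.18
eef_pos: [0.4576, -0.1368, 0.0286]
tcp_rot: [0.507, 0.706, 0.288, -0.402]
contact_force: [1.1, -2.0, 2.8]
opening: 0.774
t 8.18 tcp mm [ 457.6 -136.8   28.6] jaw yaw 18.6 x [-0.16  0.48  0.86] z [-0.28  0.81 -0.51] f [ 1.1 -2.   2.8] open 0.77 q [-0.75  0.62  1.77  0.42  1.72 -1.24]
```

```bash
python3 -m jog '{"travel":[[0,0,25],[0,0,25],[0,0,15],[0,0,0],[0,0,0]],"dr":[[0,0,0],[0,0,0],[-6.63,-2.23,0],[-6.63,-2.23,0],[-6.63,-2.23,0]],"jaw":[255,255,255,255,255]}' 
python3 -m jog '{"travel":[[0,0,0],[0,0,0],[0,0,0],[0,0,0],[0,0,0]],"dr":[[-6.63,-2.23,0],[-6.63,-2.23,0],[-6.63,-2.23,0],[-6.63,-2.23,0],[-6.63,-2.23,0]],"jaw":[255,255,255,255,255]}' 
python3 -m jog '{"travel":[[0,0,0],[0,0,0],[0,0,0],[0,0,0],[0,0,0]],"dr":[[-6.63,-2.23,0],[-6.63,-2.23,0],[-6.63,-2.23,0],[-6.63,-2.23,0],[-6.63,-2.23,0]],"jaw":[255,255,255,255,255]}' 
python3 -m jog '{"travel":[[0,0,0],[0,0,0]],"dr":[[0,0,0],[0,0,0]],"jaw":[255,255]}' 
python3 -c "
from h import *
s=tool(); M=Rn.from_quat(s['tcp_rot']).as_matrix();M0=Rn.from_quat([0.507, 0.706, 0.288, -0.402]).as_matrix()
d=M@M0.T; print(Rn.from_matrix(d).as_rotvec(degrees=True))"
```

```text
time: 8.6
eef_pos: [0.4582, -0.1378, 0.0937]
tcp_rot: [0.553, 0.768, 0.189, -0.263]
contact_force: [0.3, 0.1, -1.0]
opening: 0.774
time: 9.02
eef_pos: [0.4575, -0.1366, 0.0937]
tcp_rot: [0.584, 0.811, 0.015, -0.021]
contact_force: [0.7, 0.3, -0.7]
opening: 0.774
time: 9.43
eef_pos: [0.4565, -0.1358, 0.093]
tcp_rot: [0.563, 0.782, -0.156, 0.216]
contact_force: [-0.4, -0.2, -2.7]
opening: 0.776
time: 9.6
eef_pos: [0.4555, -0.1351, 0.0913]
tcp_rot: [0.563, 0.784, -0.155, 0.211]
contact_force: [0.1, 0.3, -1.5]
opening: 0.778
t 9.6 tcp mm [ 455.5 -135.1   91.3] jaw yaw 18.6 x [-0.28  0.82 -0.51] z [ 0.16 -0.48 -0.86] f [ 0.1  0.3 -1.5] open 0.78 q [-0.26 -0.12  2.31 -0.67  0.76 -0.13]
[-85.02745584 -28.39435896   0.22077749]
```

```bash
python3 -m jog '{"travel":[[0,0,-25],[0,0,-20],[0,0,-10],[0,0,-2],[0,0,0]],"dr":[[0,0,0],[0,0,0],[0,0,0],[0,0,0],[0,0,0]],"jaw":[255,255,255,255,255]}' 
python3 -m jog '{"travel":[[0,0,0],[0,0,0],[0,0,0],[0,0,0],[0,0,0]],"dr":[[0,0,0],[0,0,0],[0,0,0],[0,0,0],[0,0,0]],"jaw":[255,190,0,0,0]}' 
python3 -m jog '{"travel":[[-4,12,22],[-4,12,22],[-4,12,22],[-4,12,22],[0,-5,20]],"dr":[[0,0,0],[0,0,0],[0,0,0],[0,0,0],[6.63,2.23,0]],"jaw":[0,0,0,0,0]}' 
python3 -m jog '{"travel":[[3,-9,15],[3,-9,15],[3,-9,10],[3,-9,0],[3,-9,0]],"dr":[[6.63,2.23,0],[6.63,2.23,0],[6.63,2.23,0],[6.63,2.23,0],[6.63,2.23,0]],"jaw":[0,0,0,0,0]}' 
python3 -m jog '{"travel":[[3,-9,0],[3,-9,0],[3,-9,-5],[3,-9,-20],[3,-9,-20]],"dr":[[6.63,2.23,0],[6.63,2.23,0],[6.63,2.23,0],[6.63,2.23,0],[6.63,2.23,0]],"jaw":[0,0,0,0,0]}' 
python3 -m jog '{"travel":[[3,-9,-20],[0,0,0],[0,0,0]],"dr":[[6.63,2.23,0],[6.63,2.23,0],[0,0,0]],"jaw":[0,0,0]}' 
python3 -c "
from h import *
s=tool();im=snap('wrist','w6.png')
C=cam('wrist',s); find(im,C,(.453,-.127),.076);"
```

```text
time: 10.02
eef_pos: [0.4576, -0.1379, 0.0362]
tcp_rot: [0.565, 0.782, -0.155, 0.212]
contact_force: [0.4, 0.7, -1.3]
opening: 0.772
time: 10.43
eef_pos: [0.4572, -0.137, 0.0365]
tcp_rot: [0.564, 0.782, -0.155, 0.214]
contact_force: [0.7, -0.2, -0.1]
opening: 1.001
time: 10.85
eef_pos: [0.4387, -0.0883, 0.1392]
tcp_rot: [0.569, 0.795, -0.127, 0.171]
contact_force: [1.4, -0.4, -1.5]
opening: 0.999
time: 11.27
eef_pos: [0.4567, -0.1391, 0.1823]
tcp_rot: [0.582, 0.809, 0.049, -0.071]
contact_force: [0.6, 0.5, -0.5]
opening: 0.996
time: 11.68
eef_pos: [0.4718, -0.1852, 0.1356]
tcp_rot: [0.539, 0.751, 0.22, -0.311]
contact_force: [0.1, -0.9, -0.7]
opening: 1.002
time: 11.93
eef_pos: [0.4712, -0.1922, 0.108]
tcp_rot: [0.508, 0.704, 0.284, -0.406]
contact_force: [-0.4, 1.4, -1.2]
opening: 0.998
t 11.93 tcp mm [ 471.2 -192.2  108. ] jaw yaw 18.8 x [-0.15  0.49  0.86] z [-0.28  0.81 -0.51] f [-0.4  1.4 -1.2] open 1.0 q [-0.79  0.57  1.66  0.4   1.88 -1.19]
px [263. 186.] guess px [261. 186.] centre mm 454.2 -125.1 long 63.8 short 20.4 longaxis deg 18.1
```

View pics/w6.png

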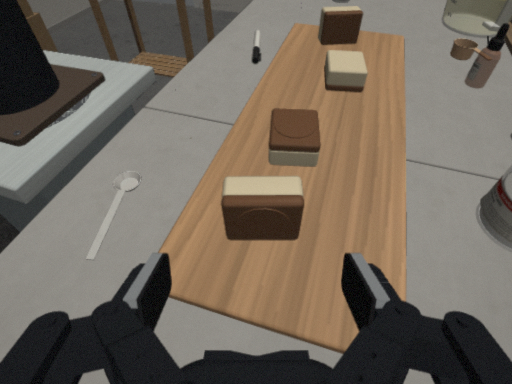

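Soap_4 now stands on edge, dark ring facing the gripper (262,215). Second quarter turn.

```bash
python3 -m jog '{"travel":[[6,-1,-20],[-6.5,18.5,-12],[-6.5,18.5,-12],[-6.5,18.5,-12],[-6.5,18.5,-12]],"dr":[[0,0,0],[0,0,0],[0,0,0],[0,0,0],[0,0,0]],"jaw":[0,0,0,0,0]}' 
python3 -m jog '{"travel":[[0,0,0],[0,0,0],[0,0,0]],"dr":[[0,0,0],[0,0,0],[0,0,0]],"jaw":[0,0,0]}'
python3 -c "
from h import *
s=tool()"
```

```text
time: 12.4
eef_pos: [0.4541, -0.1184, 0.0481]
tcp_rot: [0.508, 0.711, 0.281, -0.398]
contact_force: [0.5, 0.1, -0.4]
opening: 0.995
time: 12.65
eef_pos: [0.4546, -0.1199, 0.0483]
tcp_rot: [0.508, 0.71, 0.282, -0.398]
contact_force: [-0.2, -0.5, 0.0]
opening: 1.004
t 12.65 tcp mm [ 454.6 -119.9   48.3] jaw yaw 19.0 x [-0.17  0.5   0.85] z [-0.28  0.8  -0.52] f [-0.2 -0.5  0. ] open 1.0 q [-0.73  0.56  1.8   0.43  1.72 -1.22]
```

```bash
python3 -m jog '{"travel":[[-3,2,-8],[0,0,0],[0,0,0],[0,0,0],[0,0,0]],"dr":[[0,0,0],[0,0,0],[0,0,0],[0,0,0],[0,0,0]],"jaw":[0,0,255,255,255]}' 60
python3 -m jog '{"travel":[[0,0,0],[0,0,0],[0,0,0]],"dr":[[0,0,0],[0,0,0],[0,0,0]],"jaw":[255,255,255]}'
python3 -m jog '{"travel":[[0,0,25],[0,0,25],[0,0,10],[0,0,0],[0,0,0]],"dr":[[0,0,0],[0,0,0],[-6.63,-2.23,0],[-6.63,-2.23,0],[-6.63,-2.23,0]],"jaw":[255,255,255,255,255]}' 
python3 -m jog '{"travel":[[0,0,0],[0,0,0],[0,0,0],[0,0,0],[0,0,0]],"dr":[[-6.63,-2.23,0],[-6.63,-2.23,0],[-6.63,-2.23,0],[-6.63,-2.23,0],[-6.63,-2.23,0]],"jaw":[255,255,255,255,255]}' 
python3 -m jog '{"travel":[[0,0,0],[0,0,0],[0,0,0],[0,0,0],[0,0,0]],"dr":[[-6.63,-2.23,0],[-6.63,-2.23,0],[-6.63,-2.23,0],[-6.63,-2.23,0],[-6.63,-2.23,0]],"jaw":[255,255,255,255,255]}' 
python3 -m jog '{"travel":[[0,0,0],[0,0,0]],"dr":[[0,0,0],[0,0,0]],"jaw":[255,255]}' 
python3 -c "
from h import *
s=tool(); M=Rn.from_quat(s['tcp_rot']).as_matrix();M0=Rn.from_quat([0.508, 0.71, 0.282, -0.398]).as_matrix()
d=M@M0.T; print(Rn.from_matrix(d).as_rotvec(degrees=True))"
```

```text
time: 13.07
eef_pos: [0.4506, -0.1177, 0.0389]
tcp_rot: [0.508, 0.708, 0.283, -0.4]
contact_force: [-0.0, -2.5, 2.7]
opening: 0.763
time: 13.32
eef_pos: [0.4506, -0.1176, 0.0389]
tcp_rot: [0.508, 0.708, 0.283, -0.4]
contact_force: [0.1, -3.4, 3.5]
opening: 0.758
time: 13.73
eef_pos: [0.4508, -0.118, 0.0982]
tcp_rot: [0.553, 0.769, 0.183, -0.262]
contact_force: [-0.4, 0.4, -0.8]
opening: 0.759
time: 14.15
eef_pos: [0.4503, -0.117, 0.0984]
tcp_rot: [0.585, 0.811, 0.009, -0.019]
contact_force: [-1.6, 0.7, -2.1]
opening: 0.755
time: 14.57
eef_pos: [0.4495, -0.1162, 0.0979]
tcp_rot: [0.563, 0.78, -0.162, 0.22]
contact_force: [-0.3, -0.8, -1.6]
opening: 0.76
time: 14.73
eef_pos: [0.4484, -0.1155, 0.0962]
tcp_rot: [0.563, 0.782, -0.162, 0.215]
contact_force: [0.1, -0.3, -1.1]
opening: 0.76
t 14.73 tcp mm [ 448.4 -115.5   96.2] jaw yaw 18.3 x [-0.27  0.81 -0.52] z [ 0.15 -0.49 -0.86] f [ 0.1 -0.3 -1.1] open 0.76 q [-0.2  -0.14  2.33 -0.69  0.8  -0.07]
[-84.96065974 -28.32717939   0.15001872]
```

```bash
python3 -m jog '{"travel":[[0,0,-30],[0,0,-25],[0,0,-12],[0,0,-4],[0,0,0]],"dr":[[0,0,0],[0,0,0],[0,0,0],[0,0,0],[0,0,0]],"jaw":[255,255,255,255,255]}' 
python3 -m jog '{"travel":[[0,0,0],[0,0,0],[0,0,0],[0,0,0],[0,0,0]],"dr":[[0,0,0],[0,0,0],[0,0,0],[0,0,0],[0,0,0]],"jaw":[255,190,0,0,0]}' 
python3 -m jog '{"travel":[[-4,12,22],[-4,12,22],[-4,12,22],[-4,12,22],[0,5,38]],"dr":[[0,0,0],[0,0,0],[0,0,0],[0,0,0],[0,0,0]],"jaw":[0,0,0,0,0]}' 
python3 -m jog '{"travel":[[5,15,35],[5,37,10],[5,38,0],[6,38,0],[6,38,0]],"dr":[[0,0,-1.5],[0,0,-1.5],[0,0,-1.5],[0,0,-1.5],[0,0,-1.5]],"jaw":[0,0,0,0,0]}' 
python3 -m jog '{"travel":[[6,38,-5],[6,38,-20],[5,35,-30],[0,0,0],[0,0,0]],"dr":[[0,0,0],[0,0,0],[0,0,0],[0,0,0],[0,0,0]],"jaw":[0,0,0,0,0]}' 
python3 -c "
from h import *
s=tool();im=snap('wrist','w7.png')
C=cam('wrist',s); find(im,C,(.486,.167),.054)"
```

```text
time: 15.15
eef_pos: [0.4502, -0.1182, 0.027]
tcp_rot: [0.565, 0.78, -0.162, 0.216]
contact_force: [-0.3, 0.3, -0.4]
opening: 0.755
time: 15.57
eef_pos: [0.4504, -0.1174, 0.0278]
tcp_rot: [0.564, 0.78, -0.162, 0.218]
contact_force: [-0.3, -0.4, 0.1]
opening: 1.0
time: 15.98
eef_pos: [0.4309, -0.0627, 0.1509]
tcp_rot: [0.564, 0.781, -0.163, 0.214]
contact_force: [0.9, 0.4, -1.0]
opening: 1.0
time: 16.4
eef_pos: [0.4611, 0.1039, 0.1992]
tcp_rot: [0.615, 0.741, -0.175, 0.207]
contact_force: [0.9, -0.4, 0.4]
opening: 1.002
time: 16.82
eef_pos: [0.4759, 0.2085, 0.1444]
tcp_rot: [0.612, 0.743, -0.178, 0.205]
contact_force: [0.3, -0.0, 0.4]
opening: 0.997
t 16.82 tcp mm [475.9 208.5 144.4] jaw yaw 10.8 x [-0.17  0.84 -0.52] z [ 0.09 -0.52 -0.85] f [ 0.3 -0.   0.4] open 1.0 q [ 0.48  0.17  1.92 -0.54  1.29  0.51]
px [264. 166.] guess px [260. 173.] centre mm 489.0 172.0 long 65.3 short 51.6 longaxis deg -78.3
```

View pics/w7.png

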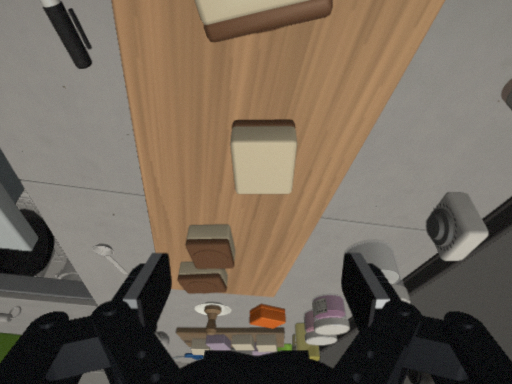

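```bash
python3 -c "
from h import *
im=cv2.imread('pics/w7.png')[:,:,::-1].copy(); C=cam('wrist')
h=cv2.cvtColor(im,cv2.COLOR_RGB2HSV); print([(v,int(h[v,264,1]),int(h[v,264,2])) for v in range(112,204,3)])
for uv in [(264,194),(264,137),(264,128),(264,119)]: print(uv,onz(C,uv,.054))
for X in [(.488-.0065,.167+.0335,.054),(.488-.0065,.167+.0335,.033),(.488-.0065,.167+.0335,.02),(.488+.0065,.167-.0335,.054)]: print(proj(C,X))
"
```

```text
[(112, 111, 147), (115, 115, 146), (118, 111, 138), (121, 119, 58), (124, 133, 69), (127, 64, 104), (130, 60, 107), (133, 63, 114), (136, 61, 113), (139, 63, 121), (142, 61, 177), (145, 59, 193), (148, 62, 194), (151, 59, 194), (154, 58, 193), (157, 60, 194), (160, 57, 187), (163, 60, 191), (166, 63, 193), (169, 60, 194), (172, 57, 191), (175, 58, 192), (178, 59, 191), (181, 59, 194), (184, 61, 191), (187, 57, 192), (190, 59, 191), (193, 66, 177), (196, 112, 152), (199, 112, 150), (202, 112, 150)]
(264, 194) [0.49769891 0.13569724 0.054     ]
(264, 137) [0.48278507 0.20681218 0.054     ]
(264, 128) [0.48091836 0.21572031 0.054     ]
(264, 119) [0.47915348 0.22414437 0.054     ]
[260.90577463 142.60977121]
[260.88801493 126.61997844]
[260.87748016 117.52813929]
[260.4093804  194.97057857]
```

```bash
python3 -m jog '{"travel":[[3,24,-7],[2.4,-13.6,-22],[2.4,-13.6,-22],[2.4,-13.6,-22],[2.4,-13.6,-22]],"dr":[[0,0,0.9],[0,0,0],[0,0,0],[0,0,0],[0,0,0]],"jaw":[0,0,0,0,0]}' 
python3 -m jog '{"travel":[[2.1,-13.6,-22],[0,0,0],[0,0,0]],"dr":[[0,0,0],[0,0,0],[0,0,0]],"jaw":[0,0,0]}' 
python3 -c "
from h import *
s=tool()"
```

```text
time: 17.28
eef_pos: [0.4912, 0.1762, 0.054]
tcp_rot: [0.609, 0.746, -0.172, 0.209]
contact_force: [0.9, -0.1, -0.7]
opening: 0.997
time: 17.53
eef_pos: [0.4919, 0.1624, 0.0311]
tcp_rot: [0.609, 0.745, -0.174, 0.207]
contact_force: [-0.8, -0.3, -0.2]
opening: 1.0
t 17.53 tcp mm [491.9 162.4  31.1] jaw yaw 11.4 x [-0.17  0.84 -0.52] z [ 0.1  -0.51 -0.85] f [-0.8 -0.3 -0.2] open 1.0 q [ 0.39  0.31  2.   -0.63  1.06  0.57]
```

```bash
python3 -m jog '{"travel":[[-1,2,-4],[0,0,0],[0,0,0],[0,0,0],[0,0,0]],"dr":[[0,0,0],[0,0,0],[0,0,0],[0,0,0],[0,0,0]],"jaw":[0,0,255,255,255]}' 60
python3 -m jog '{"travel":[[0,0,0],[0,0,0],[0,0,0]],"dr":[[0,0,0],[0,0,0],[0,0,0]],"jaw":[255,255,255]}'
python3 -c "
from h import *
s=tool();print(s['tcp_rot'].tolist())"
python3 -m jog '{"travel":[[0,0,25],[0,0,25],[0,0,15],[0,0,0],[0,0,0]],"dr":[[0,0,0],[0,0,0],[6.86,1.39,0],[6.86,1.39,0],[6.86,1.39,0]],"jaw":[255,255,255,255,255]}' 
python3 -m jog '{"travel":[[0,0,0],[0,0,0],[0,0,0],[0,0,0],[0,0,0]],"dr":[[6.86,1.39,0],[6.86,1.39,0],[6.86,1.39,0],[6.86,1.39,0],[6.86,1.39,0]],"jaw":[255,255,255,255,255]}' 
python3 -m jog '{"travel":[[0,0,0],[0,0,0],[0,0,0],[0,0,0],[0,0,0]],"dr":[[6.86,1.39,0],[6.86,1.39,0],[6.86,1.39,0],[6.86,1.39,0],[6.86,1.39,0]],"jaw":[255,255,255,255,255]}' 
python3 -m jog '{"travel":[[0,0,0],[0,0,0]],"dr":[[0,0,0],[0,0,0]],"jaw":[255,255]}' 
python3 -c "
from h import *
s=tool(); print(s['tcp_rot'].tolist());M=Rn.from_quat(s['tcp_rot']).as_matrix();M0=Rn.from_quat([0.609, 0.745, -0.174, 0.207]).as_matrix()
d=M@M0.T; print(Rn.from_matrix(d).as_rotvec(degrees=True))"
```

```text
time: 17.95
eef_pos: [0.4916, 0.1668, 0.0275]
tcp_rot: [0.608, 0.746, -0.173, 0.208]
contact_force: [-1.2, 1.7, 2.2]
opening: 0.624
time: 18.2
eef_pos: [0.4918, 0.1668, 0.0275]
tcp_rot: [0.608, 0.746, -0.173, 0.208]
contact_force: [-1.9, 3.9, 6.0]
opening: 0.621
t 18.2 tcp mm [491.8 166.8  27.5] jaw yaw 11.6 x [-0.17  0.84 -0.52] z [ 0.1  -0.51 -0.85] f [-1.9  3.9  6. ] open 0.62 q [ 0.4   0.32  1.99 -0.63  1.05  0.58]
[0.6081923764895233, 0.7462244782229077, -0.1730601619719208, 0.20808950386607117]
time: 18.62
eef_pos: [0.4921, 0.1673, 0.093]
tcp_rot: [0.628, 0.773, -0.056, 0.068]
contact_force: [-0.6, -0.9, -2.0]
opening: 0.625
time: 19.03
eef_pos: [0.4914, 0.1656, 0.0919]
tcp_rot: [0.616, 0.758, 0.136, -0.167]
contact_force: [-0.2, 0.4, -1.4]
opening: 0.624
time: 19.45
eef_pos: [0.4915, 0.1649, 0.0912]
tcp_rot: [0.546, 0.673, 0.315, -0.386]
contact_force: [0.1, 0.1, -1.9]
opening: 0.623
time: 19.62
eef_pos: [0.4901, 0.1653, 0.0891]
tcp_rot: [0.548, 0.673, 0.312, -0.386]
contact_force: [-0.1, -0.5, -1.9]
opening: 0.627
t 19.62 tcp mm [490.1 165.3  89.1] jaw yaw 11.8 x [-0.1   0.5   0.86] z [-0.18  0.84 -0.51] f [-0.1 -0.5 -1.9] open 0.63 q [-0.31  0.35  2.03  0.85  1.5  -0.92]
[0.547971100031241, 0.6733117925177863, 0.31205629511249555, -0.38600488632619706]
[89.09658474 18.06573508 -0.09709062]
```

```bash
python3 -m jog '{"travel":[[0,0,-20],[0,0,-14],[0,0,-5],[0,0,0],[0,0,0]],"dr":[[0,0,0],[0,0,0],[0,0,0],[0,0,0],[0,0,0]],"jaw":[255,255,255,255,200]}' 
python3 -m jog '{"travel":[[0,0,0],[0,0,0],[0,0,0],[0,0,0]],"dr":[[0,0,0],[0,0,0],[0,0,0],[0,0,0]],"jaw":[0,0,0,0]}' 
python3 -m jog '{"travel":[[4.5,-21,13],[4.5,-21,13],[4.5,-21,13],[4.5,-21,13],[0,0,35]],"dr":[[0,0,0],[0,0,0],[0,0,0],[0,0,0],[0,0,0]],"jaw":[0,0,0,0,0]}' 
python3 -m jog '{"travel":[[-2,0,38],[-2,5,20],[-2,10,5],[-2,10,0],[-2,10,0]],"dr":[[-6.86,-1.42,0],[-6.86,-1.42,0],[-6.86,-1.42,0],[-6.86,-1.42,0],[-6.86,-1.42,0]],"jaw":[0,0,0,0,0]}' 
python3 -m jog '{"travel":[[-2,10,0],[-2,10,0],[-2,12,0],[-2,14,0],[-2,14,0]],"dr":[[-6.86,-1.42,0],[-6.86,-1.42,0],[-6.86,-1.42,0],[-6.86,-1.42,0],[-6.86,-1.42,0]],"jaw":[0,0,0,0,0]}' 
python3 -m jog '{"travel":[[-2,14,-10],[-2,14,-20],[-2,14,-20],[0,0,0],[0,0,0]],"dr":[[-6.86,-1.42,0],[-6.86,-1.42,0],[-6.86,-1.42,0],[0,0,0],[0,0,0]],"jaw":[0,0,0,0,0]}' 
python3 -c "
from h import *
s=tool();im=snap('wrist','w8.png')
C=cam('wrist',s); find(im,C,(.492,.15),.088); find(im,C,(.492,.165),.088,True)"
```

```text
time: 20.03
eef_pos: [0.4912, 0.1663, 0.053]
tcp_rot: [0.546, 0.675, 0.313, -0.385]
contact_force: [0.3, -0.0, -1.4]
opening: 0.621
time: 20.37
eef_pos: [0.4913, 0.1657, 0.0527]
tcp_rot: [0.546, 0.674, 0.314, -0.385]
contact_force: [0.9, -0.5, 0.7]
opening: 1.001
time: 20.78
eef_pos: [0.5084, 0.0793, 0.1368]
tcp_rot: [0.549, 0.672, 0.313, -0.387]
contact_force: [-0.4, -0.1, 0.6]
opening: 1.002
time: 21.2
eef_pos: [0.4999, 0.1163, 0.2045]
tcp_rot: [0.616, 0.759, 0.134, -0.161]
contact_force: [0.4, -0.5, -0.2]
opening: 1.002
time: 21.62
eef_pos: [0.4892, 0.1774, 0.204]
tcp_rot: [0.628, 0.772, -0.058, 0.074]
contact_force: [0.0, 0.9, -0.4]
opening: 1.007
time: 22.03
eef_pos: [0.4804, 0.2198, 0.1483]
tcp_rot: [0.605, 0.749, -0.175, 0.208]
contact_force: [-0.0, 0.4, 0.5]
opening: 0.999
t 22.03 tcp mm [480.4 219.8 148.3] jaw yaw 12.0 x [-0.18  0.83 -0.52] z [ 0.1  -0.51 -0.85] f [-0.   0.4  0.5] open 1.0 q [ 0.5   0.18  1.9  -0.55  1.29  0.5 ]
px [256. 217.] guess px [253. 218.] centre mm 494.9 151.1 long 52.0 short 20.0 longaxis deg 10.2
px [256. 182.] guess px [257. 208.] centre mm 484.5 196.3 long 69.3 short 53.9 longaxis deg -77.5
```

View pics/w8.png

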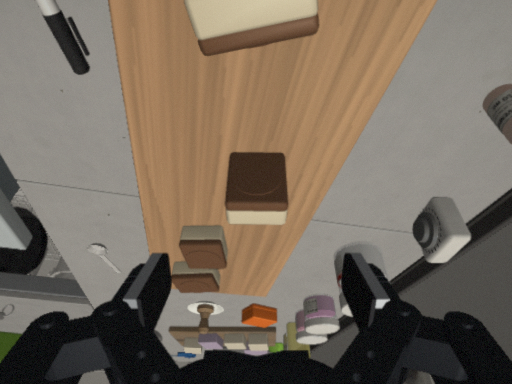

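Soap_2 stands on end with its dark face toward +y (257,180). Second turn.

```bash
python3 -m jog '{"travel":[[2.8,-13.4,-22],[2.8,-13.4,-22],[2.8,-13.4,-22],[2.8,-13.4,-22],[2.8,-13.4,-22]],"dr":[[0,0,0],[0,0,0],[0,0,0],[0,0,0],[0,0,0]],"jaw":[0,0,0,0,0]}' 
python3 -m jog '{"travel":[[0,0,0],[0,0,0],[0,0,0],[0,0,0],[0,0,0]],"dr":[[0,0,0],[0,0,0],[0,0,0],[0,0,0],[0,0,0]],"jaw":[0,0,255,255,255]}' 60
python3 -m jog '{"travel":[[0,0,0],[0,0,0],[0,0,0]],"dr":[[0,0,0],[0,0,0],[0,0,0]],"jaw":[255,255,255]}'
python3 -c "
from h import *
s=tool();print(s['tcp_rot'].tolist())"
```

```text
time: 22.5
eef_pos: [0.4992, 0.1501, 0.0443]
tcp_rot: [0.609, 0.746, -0.17, 0.211]
contact_force: [-0.5, -0.6, 0.9]
opening: 0.998
time: 22.92
eef_pos: [0.4987, 0.1529, 0.0449]
tcp_rot: [0.607, 0.747, -0.171, 0.211]
contact_force: [-1.3, 0.4, 1.0]
opening: 0.639
time: 23.17
eef_pos: [0.4988, 0.1529, 0.0448]
tcp_rot: [0.607, 0.747, -0.171, 0.211]
contact_force: [-1.0, 2.3, 5.9]
opening: 0.634
t 23.17 tcp mm [498.8 152.9  44.8] jaw yaw 11.8 x [-0.17  0.83 -0.52] z [ 0.11 -0.51 -0.85] f [-1.   2.3  5.9] open 0.63 q [ 0.37  0.28  2.   -0.63  1.06  0.54]
[0.6068371005152703, 0.7469320318769297, -0.17080137060873968, 0.2113484445000641]
```

```bash
python3 -m jog '{"travel":[[0,0,25],[0,0,25],[0,0,10],[0,0,0],[0,0,0]],"dr":[[0,0,0],[0,0,0],[6.86,1.42,0],[6.86,1.42,0],[6.86,1.42,0]],"jaw":[255,255,255,255,255]}' 
python3 -m jog '{"travel":[[0,0,0],[0,0,0],[0,0,0],[0,0,0],[0,0,0]],"dr":[[6.86,1.42,0],[6.86,1.42,0],[6.86,1.42,0],[6.86,1.42,0],[6.86,1.42,0]],"jaw":[255,255,255,255,255]}' 
python3 -m jog '{"travel":[[0,0,0],[0,0,0],[0,0,0],[0,0,0],[0,0,0]],"dr":[[6.86,1.42,0],[6.86,1.42,0],[6.86,1.42,0],[6.86,1.42,0],[6.86,1.42,0]],"jaw":[255,255,255,255,255]}' 
python3 -m jog '{"travel":[[0,0,0],[0,0,0]],"dr":[[0,0,0],[0,0,0]],"jaw":[255,255]}' 
python3 -c "
from h import *
s=tool(); M=Rn.from_quat(s['tcp_rot']).as_matrix();M0=Rn.from_quat([0.607, 0.747, -0.171, 0.211]).as_matrix()
d=M@M0.T; print(Rn.from_matrix(d).as_rotvec(degrees=True))"
```

```text
time: 23.58
eef_pos: [0.4981, 0.1537, 0.1044]
tcp_rot: [0.627, 0.774, -0.054, 0.07]
contact_force: [0.2, -0.6, -1.2]
opening: 0.635
time: 24.0
eef_pos: [0.4978, 0.152, 0.1036]
tcp_rot: [0.615, 0.759, 0.137, -0.166]
contact_force: [-0.4, -0.7, -1.9]
opening: 0.635
time: 24.42
eef_pos: [0.4979, 0.1511, 0.1028]
tcp_rot: [0.546, 0.674, 0.316, -0.385]
contact_force: [-0.2, 0.6, -1.8]
opening: 0.636
time: 24.58
eef_pos: [0.4964, 0.1515, 0.1005]
tcp_rot: [0.548, 0.674, 0.312, -0.386]
contact_force: [-0.3, 0.0, -0.6]
opening: 0.636
t 24.58 tcp mm [496.4 151.5 100.5] jaw yaw 11.8 x [-0.1   0.5   0.86] z [-0.18  0.84 -0.51] f [-0.3  0.  -0.6] open 0.64 q [-0.33  0.34  2.01  0.84  1.53 -0.91]
[ 8.90635731e+01  1.87646099e+01 -3.07739506e-02]
```

```bash
python3 -m jog '{"travel":[[0,0,-30],[0,0,-22],[0,0,-12],[0,0,-5],[0,0,0]],"dr":[[0,0,0],[0,0,0],[0,0,0],[0,0,0],[0,0,0]],"jaw":[255,255,255,255,255]}' 
python3 -m jog '{"travel":[[0,0,0],[0,0,0],[0,0,0],[0,0,0],[0,0,0]],"dr":[[0,0,0],[0,0,0],[0,0,0],[0,0,0],[0,0,0]],"jaw":[200,0,0,0,0]}' 
python3 -m jog '{"travel":[[4.5,-21,13],[4.5,-21,13],[4.5,-21,13],[4.5,-21,13],[0,0,35]],"dr":[[0,0,0],[0,0,0],[0,0,0],[0,0,0],[0,0,0]],"jaw":[0,0,0,0,0]}' 
python3 -m jog '{"travel":[[-2,10,35],[-5,32,10],[-5,34,0],[-5,34,0],[-5,34,0]],"dr":[[0,0,3],[0,0,3],[0,0,3],[0,0,3],[0,0,1]],"jaw":[0,0,0,0,0]}' 
python3 -m jog '{"travel":[[-3,10,-20],[0,0,-20],[0,0,0]],"dr":[[0,0,0],[0,0,0],[0,0,0]],"jaw":[0,0,0]}' 
python3 -c "
from h import *
s=tool();im=snap('wrist','w9.png')
C=cam('wrist',s); find(im,C,(.46,.31),.076); find(im,C,(.46,.29),.076,True)"
```

```text
time: 25.0
eef_pos: [0.4969, 0.1527, 0.0351]
tcp_rot: [0.545, 0.675, 0.314, -0.387]
contact_force: [-1.8, 0.5, 2.6]
opening: 0.636
time: 25.42
eef_pos: [0.4972, 0.1517, 0.0333]
tcp_rot: [0.547, 0.674, 0.314, -0.385]
contact_force: [0.5, -1.5, -1.3]
opening: 1.004
time: 25.83
eef_pos: [0.5144, 0.0653, 0.1175]
tcp_rot: [0.549, 0.672, 0.313, -0.387]
contact_force: [-0.6, 0.2, 0.4]
opening: 1.002
time: 26.25
eef_pos: [0.4935, 0.2131, 0.1656]
tcp_rot: [0.466, 0.732, 0.268, -0.418]
contact_force: [1.3, 0.1, -0.3]
opening: 0.993
time: 26.5
eef_pos: [0.487, 0.2229, 0.1217]
tcp_rot: [0.467, 0.731, 0.266, -0.421]
contact_force: [-0.5, -0.2, -0.2]
opening: 1.0
t 26.5 tcp mm [487.  222.9 121.7] jaw yaw 25.0 x [-0.21  0.46  0.86] z [-0.37  0.78 -0.5 ] f [-0.5 -0.2 -0.2] open 1.0 q [-0.16  0.37  1.92  0.8   1.6  -0.89]
px [270. 173.] guess px [270. 178.] centre mm 457.3 316.9 long 63.8 short 19.8 longaxis deg 24.7
px [268. 201.] guess px [261. 193.] centre mm 470.9 285.1 long 66.0 short 46.8 longaxis deg 24.7
```

View pics/w9.png

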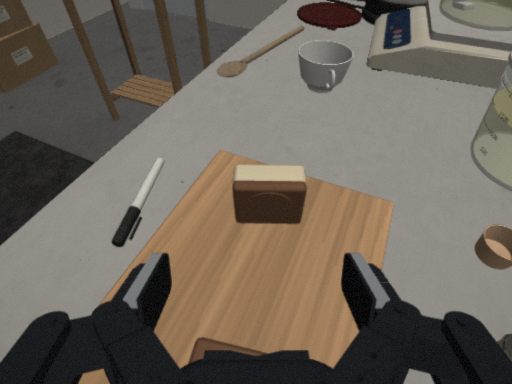

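```bash
python3 -m jog '{"travel":[[12,6,-24],[-8.8,18.8,-13],[-8.8,18.8,-13],[-8.8,18.8,-13],[-8.8,18.8,-13]],"dr":[[0,0,0],[0,0,0],[0,0,0],[0,0,0],[0,0,0]],"jaw":[0,0,0,0,0]}' 
python3 -m jog '{"travel":[[-8.8,18.8,-13],[0,0,0],[0,0,0],[0,0,0]],"dr":[[0,0,0],[0,0,0],[0,0,0],[0,0,0]],"jaw":[0,0,0,0]}' 
python3 -c "
from h import *
s=tool()"
```

```text
time: 26.97
eef_pos: [0.4679, 0.303, 0.0497]
tcp_rot: [0.467, 0.731, 0.269, -0.418]
contact_force: [0.0, 0.3, -0.2]
opening: 1.004
time: 27.3
eef_pos: [0.4595, 0.3212, 0.0372]
tcp_rot: [0.467, 0.732, 0.269, -0.417]
contact_force: [0.4, -0.2, 0.0]
opening: 1.0
t 27.3 tcp mm [459.5 321.2  37.2] jaw yaw 24.8 x [-0.22  0.46  0.86] z [-0.36  0.78 -0.51] f [ 0.4 -0.2  0. ] open 1.0 q [ 0.01  0.49  1.96  0.92  1.4  -0.94]
```

```bash
python3 -m jog '{"travel":[[-5,2,3],[0,0,0],[0,0,0],[0,0,0],[0,0,0]],"dr":[[0,0,0],[0,0,0],[0,0,0],[0,0,0],[0,0,0]],"jaw":[0,0,255,255,255]}' 60
python3 -m jog '{"travel":[[0,0,0],[0,0,0],[0,0,0]],"dr":[[0,0,0],[0,0,0],[0,0,0]],"jaw":[255,255,255]}'
python3 -m jog '{"travel":[[0,0,25],[0,0,25],[0,0,10],[0,0,0],[0,0,0]],"dr":[[0,0,0],[0,0,0],[-6.35,-2.93,0],[-6.35,-2.93,0],[-6.35,-2.93,0]],"jaw":[255,255,255,255,255]}' 
python3 -m jog '{"travel":[[0,0,0],[0,0,0],[0,0,0],[0,0,0],[0,0,0]],"dr":[[-6.35,-2.93,0],[-6.35,-2.93,0],[-6.35,-2.93,0],[-6.35,-2.93,0],[-6.35,-2.93,0]],"jaw":[255,255,255,255,255]}' 
python3 -m jog '{"travel":[[0,0,0],[0,0,0],[0,0,0],[0,0,0],[0,0,0]],"dr":[[-6.35,-2.93,0],[-6.35,-2.93,0],[-6.35,-2.93,0],[-6.35,-2.93,0],[-6.35,-2.93,0]],"jaw":[255,255,255,255,255]}' 
python3 -m jog '{"travel":[[0,0,0],[0,0,0]],"dr":[[0,0,0],[0,0,0]],"jaw":[255,255]}' 
python3 -c "
from h import *
s=tool(); M=Rn.from_quat(s['tcp_rot']).as_matrix();M0=Rn.from_quat([0.467, 0.732, 0.269, -0.417]).as_matrix()
d=M@M0.T; print(Rn.from_matrix(d).as_rotvec(degrees=True))"
```

```text
time: 27.72
eef_pos: [0.4539, 0.3235, 0.0403]
tcp_rot: [0.467, 0.732, 0.269, -0.418]
contact_force: [-0.2, -4.0, 4.9]
opening: 0.745
time: 27.97
eef_pos: [0.4539, 0.3235, 0.0403]
tcp_rot: [0.466, 0.732, 0.269, -0.418]
contact_force: [0.6, -3.5, 6.0]
opening: 0.743
time: 28.38
eef_pos: [0.4541, 0.3229, 0.0993]
tcp_rot: [0.509, 0.796, 0.177, -0.275]
contact_force: [0.3, 0.4, -1.9]
opening: 0.747
time: 28.8
eef_pos: [0.4533, 0.3237, 0.0996]
tcp_rot: [0.538, 0.843, 0.016, -0.024]
contact_force: [-0.3, -0.2, -2.4]
opening: 0.735
time: 29.22
eef_pos: [0.4528, 0.3245, 0.0994]
tcp_rot: [0.518, 0.811, -0.146, 0.23]
contact_force: [-0.1, -0.7, -2.2]
opening: 0.741
time: 29.38
eef_pos: [0.4512, 0.3243, 0.0968]
tcp_rot: [0.517, 0.813, -0.147, 0.226]
contact_force: [1.1, -0.1, -1.4]
opening: 0.739
t 29.38 tcp mm [451.2 324.3  96.8] jaw yaw 25.0 x [-0.36  0.77 -0.52] z [ 0.21 -0.47 -0.85] f [ 1.1 -0.1 -1.4] open 0.74 q [ 0.69  0.29  1.87 -0.57  1.2   0.52]
[-82.52289226 -37.78873396   0.24066397]
```

```bash
python3 -m jog '{"travel":[[2,-15,-30],[0,0,-25],[0,0,-13],[0,0,-5],[0,0,0]],"dr":[[0,0,0],[0,0,0],[0,0,0],[0,0,0],[0,0,0]],"jaw":[255,255,255,255,255]}' 
python3 -m jog '{"travel":[[0,0,0],[0,0,0],[0,0,0],[0,0,0],[0,0,0]],"dr":[[0,0,0],[0,0,0],[0,0,0],[0,0,0],[0,0,0]],"jaw":[200,0,0,0,0]}' 
python3 -m jog '{"travel":[[-5,11,22],[-5,11,22],[-5,11,22],[-5,11,22],[0,0,30]],"dr":[[0,0,0],[0,0,0],[0,0,0],[0,0,0],[0,0,0]],"jaw":[0,0,0,0,0]}' 
python3 -m jog '{"travel":[[0,-38,15],[0,-38,10],[0,-38,0],[0,-38,0],[0,-38,0]],"dr":[[6.35,2.93,-2],[6.35,2.93,-2],[6.35,2.93,-2],[6.35,2.93,-2],[2,1,-2]],"jaw":[0,0,0,0,0]}' 
python3 -c "
from h import *
s=tool(); im=snap('top','t10.png');cv2.imwrite('pics/t10c.png',cv2.resize(im[165:250,115:380,::-1],None,fx=3,fy=3,interpolation=cv2.INTER_CUBIC))
snap('side','s10.png')"
```

```text
time: 29.8
eef_pos: [0.4559, 0.3079, 0.0276]
tcp_rot: [0.519, 0.811, -0.147, 0.228]
contact_force: [-1.3, -0.6, 2.4]
opening: 0.74
time: 30.22
eef_pos: [0.455, 0.3088, 0.026]
tcp_rot: [0.518, 0.811, -0.146, 0.227]
contact_force: [-0.3, -0.0, 0.6]
opening: 1.002
time: 30.63
eef_pos: [0.4332, 0.3537, 0.1432]
tcp_rot: [0.517, 0.812, -0.147, 0.226]
contact_force: [-0.2, -1.1, 0.6]
opening: 0.995
time: 31.05
eef_pos: [0.4359, 0.1606, 0.1708]
tcp_rot: [0.607, 0.795, -0.022, -0.001]
contact_force: [1.1, -0.5, 0.1]
opening: 0.996
t 31.05 tcp mm [435.9 160.6 170.8] jaw yaw 15.3 x [-0.26  0.96 -0.03] z [-0.03 -0.03 -1.  ] f [ 1.1 -0.5  0.1] open 1.0 q [ 0.15 -0.13  2.09 -0.03  1.22 -0.1 ]
```

View pics/s10.png

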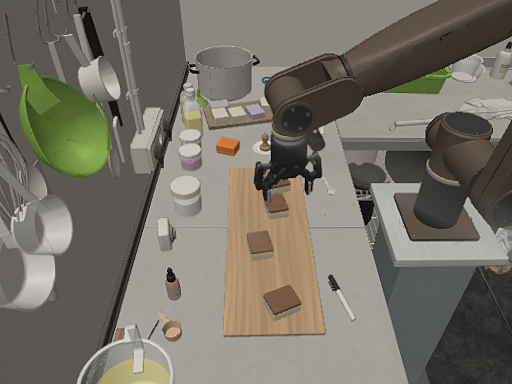

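The side view shows all four bars flat and dark up, at (282,300), (260,244), (277,206) and, behind the fingers, (280,183). Next: the stamp.

```bash
python3 -m jog '{"travel":[[4,-40,5],[4,-40,5],[4,-40,5],[4,-40,5],[4,-40,5]],"dr":[[1.7,-1.7,0],[0,0,0],[0,0,0],[0,0,0],[0,0,0]],"jaw":[0,0,0,0,0]}' 
python3 -m jog '{"travel":[[4,-40,5],[4,-40,0],[4,-40,0],[4,-40,0],[4,-40,0]],"dr":[[0,0,0],[0,0,0],[0,0,0],[0,0,0],[0,0,0]],"jaw":[0,0,0,0,0]}' 
python3 -m jog '{"travel":[[4,-40,0],[4,-40,0],[4,-40,0],[4,-35,0],[0,0,0]],"dr":[[0,0,0],[0,0,0],[0,0,0],[0,0,0],[0,0,0]],"jaw":[0,0,0,0,0]}' 
python3 -m jog '{"travel":[[0,0,0]],"dr":[[0,0,0]],"jaw":[0]}'
cat >> h.py <<'E'
def blob(im,C,guess,z,lo,hi,amin=100):
    g=proj(C,[*guess,z]); m=cv2.inRange(cv2.cvtColor(im,cv2.COLOR_RGB2HSV),lo,hi)
    cs,_=cv2.findContours(m,cv2.RETR_EXTERNAL,cv2.CHAIN_APPROX_NONE); cs=[c for c in cs if cv2.contourArea(c)>amin]
    c=min(cs,key=lambda c:np.linalg.norm(c[:,0].mean(0)-g)); e=cv2.fitEllipse(c)
    print('blob px',np.round(e[0],1),'axes',np.round(e[1],1),'guess',g.round(0),'world',(onz(C,e[0],z)*1000).round(1)); return e
E
python3 -c "
from h import *
s=tool(); im=snap('wrist','w11.png'); C=cam('wrist',s)
blob(im,C,(.476,-.342),.011,(0,0,165),(180,40,255))
blob(im,C,(.477,-.335),.055,(0,50,20),(25,255,130))
cv2.imwrite('pics/w11c.png',np.hstack([im[:,:,::-1][:300,120:400]])) "
```

```text
time: 31.57
eef_pos: [0.4547, -0.0382, 0.1943]
tcp_rot: [0.605, 0.796, -0.004, 0.002]
contact_force: [0.6, -0.4, -0.1]
opening: 0.998
time: 31.98
eef_pos: [0.4751, -0.2385, 0.1989]
tcp_rot: [0.605, 0.796, -0.004, 0.002]
contact_force: [0.3, 0.2, -0.3]
opening: 1.002
time: 32.4
eef_pos: [0.491, -0.3974, 0.1981]
tcp_rot: [0.607, 0.795, -0.005, 0.003]
contact_force: [0.0, 0.8, 0.4]
opening: 1.0
time: 32.48
eef_pos: [0.491, -0.393, 0.1979]
tcp_rot: [0.606, 0.795, -0.004, 0.001]
contact_force: [1.5, 0.5, -0.5]
opening: 0.998
t 32.48 tcp mm [ 491.  -393.   197.9] jaw yaw 15.3 x [-0.26  0.96 -0.01] z [-0.   -0.01 -1.  ] f [ 1.5  0.5 -0.5] open 1.0 q [-0.83  0.19  1.71 -0.01  1.24 -1.1 ]
blob px [257.1 116.3] axes [73.3 74.9] guess [256. 116.] world [ 477.5 -341.9   11. ]
blob px [256.2 118.1] axes [29.9 33.5] guess [258. 113.] world [ 476.2 -340.    55. ]
```

View pics/w11c.png

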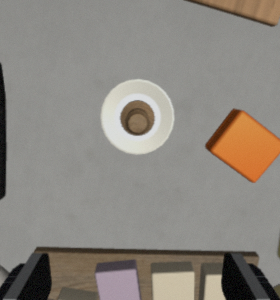

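The crop shows the stamp standing upright at (257,118) in the saucer, centre (257,116). The orange bar lies to its right and stays clear. Grasping the stamp.

```bash
python3 -m jog '{"travel":[[-14,26,-10],[0,25,-30],[0,0,-35],[0,0,0],[0,0,0]],"dr":[[0.5,0,0],[0,0,0],[0,0,0],[0,0,0],[0,0,0]],"jaw":[110,110,110,110,110]}' 
python3 -c "
from h import *
s=tool()"
```

```text
time: 32.95
eef_pos: [0.476, -0.3383, 0.1223]
tcp_rot: [0.605, 0.796, -0.0, -0.003]
contact_force: [-0.3, -0.6, -0.1]
opening: 0.569
t 32.95 tcp mm [ 476.  -338.3  122.3] jaw yaw 15.6 x [-0.27  0.96  0.  ] z [-0.01  0.   -1.  ] f [-0.3 -0.6 -0.1] open 0.57 q [-0.79  0.18  1.87 -0.    1.1  -1.06]
```

```bash
python3 -m jog '{"travel":[[1,-3,-30],[0,0,-30],[0,0,-20],[0,0,-6],[0,0,0]],"dr":[[0,0,0],[0,0,0],[0,0,0],[0,0,0],[0,0,0]],"jaw":[110,110,110,110,110]}' 
python3 -m jog '{"travel":[[0,0,0],[0,0,0]],"dr":[[0,0,0],[0,0,0]],"jaw":[110,110]}' 
python3 -c "
from h import *
s=tool()"
```

```text
time: 33.37
eef_pos: [0.4781, -0.3442, 0.0383]
tcp_rot: [0.606, 0.796, -0.001, -0.001]
contact_force: [-0.0, 1.0, -0.3]
opening: 0.566
time: 33.53
eef_pos: [0.4795, -0.3458, 0.0409]
tcp_rot: [0.606, 0.796, -0.001, 0.002]
contact_force: [-0.4, 0.6, -0.0]
opening: 0.571
t 33.53 tcp mm [ 479.5 -345.8   40.9] jaw yaw 15.4 x [-0.27  0.96 -0.  ] z [ 0. -0. -1.] f [-0.4  0.6 -0. ] open 0.57 q [-0.8   0.29  1.9  -0.    0.95 -1.06]
```

```bash
python3 -m jog '{"travel":[[-2,4,-5],[0,0,0],[0,0,0],[0,0,0],[0,0,0]],"dr":[[0,0,0],[0,0,0],[0,0,0],[0,0,0],[0,0,0]],"jaw":[110,110,255,255,255]}' 60
python3 -m jog '{"travel":[[0,0,0],[0,0,0],[0,0,0],[0,0,0]],"dr":[[0,0,0],[0,0,0],[0,0,0],[0,0,0]],"jaw":[255,255,255,255]}' 
python3 -c "
from h import *
s=tool()"
```

```text
time: 33.95
eef_pos: [0.4763, -0.3405, 0.0336]
tcp_rot: [0.606, 0.796, -0.001, 0.0]
contact_force: [0.9, -0.6, -0.8]
opening: 0.19
time: 34.28
eef_pos: [0.4762, -0.3405, 0.0334]
tcp_rot: [0.606, 0.796, -0.001, -0.0]
contact_force: [-0.8, -0.0, 2.6]
opening: 0.188
t 34.28 tcp mm [ 476.2 -340.5   33.4] jaw yaw 15.4 x [-0.27  0.96 -0.  ] z [-0. -0. -1.] f [-0.8 -0.   2.6] open 0.19 q [-0.79  0.29  1.91 -0.    0.93 -1.06]
```

```bash
python3 -m jog '{"travel":[[0,0,30],[0,0,40],[0,0,40],[0,20,40],[0,38,20]],"dr":[[0,0,0],[0,0,0],[0,0,0],[0,0,0],[0,0,0]],"jaw":[255,255,255,255,255]}' 
python3 -m jog '{"travel":[[0,40,0],[0,40,0],[0,40,0],[0,40,0],[0,40,0]],"dr":[[0,0,0],[0,0,0],[0,0,0],[0,0,0],[0,0,0]],"jaw":[255,255,255,255,255]}' 
python3 -m jog '{"travel":[[0,40,0],[0,40,0],[0,40,0],[0,40,0],[0,40,0]],"dr":[[0,0,0],[0,0,0],[0,0,0],[0,0,0],[0,0,0]],"jaw":[255,255,255,255,255]}' 
python3 -m jog '{"travel":[[0,40,0],[0,40,0],[0,40,0],[0,28,0],[0,0,0]],"dr":[[0,0,0],[0,0,0],[0,0,0],[0,0,0],[0,0,0]],"jaw":[255,255,255,255,255]}' 
python3 -m jog '{"travel":[[0,0,0],[0,0,0]],"dr":[[0,0,0],[0,0,0]],"jaw":[255,255]}' 
python3 -c "
from h import *
s=tool(); im=snap('wrist','w12.png'); C=cam('wrist',s)
find(im,C,(.452,.315),.054,True); find(im,C,(.499,.143),.054,True,show='m12.png')"
```

```text
time: 34.7
eef_pos: [0.4772, -0.2884, 0.205]
tcp_rot: [0.607, 0.794, -0.002, 0.004]
contact_force: [0.7, 0.9, 0.9]
opening: 0.19
time: 35.12
eef_pos: [0.4748, -0.0829, 0.199]
tcp_rot: [0.606, 0.795, -0.001, -0.001]
contact_force: [0.3, -1.1, -0.7]
opening: 0.185
time: 35.53
eef_pos: [0.4749, 0.117, 0.1991]
tcp_rot: [0.606, 0.796, -0.001, -0.001]
contact_force: [0.8, -0.9, -0.0]
opening: 0.192
time: 35.95
eef_pos: [0.4747, 0.2675, 0.1989]
tcp_rot: [0.604, 0.797, -0.001, -0.001]
contact_force: [0.1, -0.5, 0.8]
opening: 0.186
time: 36.12
eef_pos: [0.4754, 0.2627, 0.1988]
tcp_rot: [0.606, 0.796, -0.002, -0.001]
contact_force: [-0.0, 0.3, -0.2]
opening: 0.184
t 36.12 tcp mm [475.4 262.7 198.8] jaw yaw 15.4 x [-0.27  0.96 -0.  ] z [-0. -0. -1.] f [-0.   0.3 -0.2] open 0.18 q [ 0.32  0.    1.91 -0.    1.23  0.05]
px [238. 117.] guess px [248. 117.] centre mm 449.5 315.1 long 61.8 short 55.9 longaxis deg 24.6
px [255. 284.] guess px [249. 270.] centre mm 512.5 126.6 long 41.5 short 29.1 longaxis deg 14.3
```

View pics/w12.png

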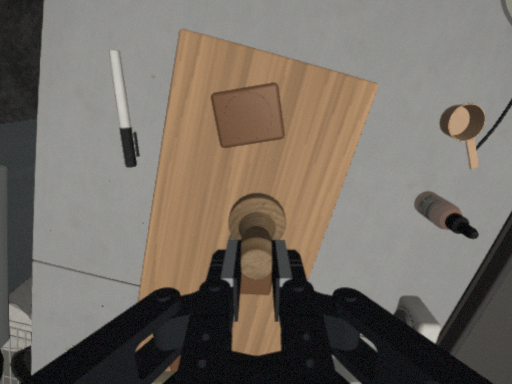

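The wrist view shows soap_1's dark face with corners (211,95), (276,84), (284,136), (221,147), and the stamp held upright with its foot at (257,218).

```bash
python3 -c "
from h import *
im=cv2.imread('pics/w12.png')[:,:,::-1].copy(); C=cam('wrist')
h=cv2.cvtColor(im,cv2.COLOR_RGB2HSV); print(h[115,222:284:8].tolist(), h[115,300],h[70,250],h[170,250],h[115,190])
P=np.array([onz(C,p,.054) for p in [(211,95),(276,84),(284,136),(221,147)]])*1000; print(P.round(0),P.mean(0).round(1))
for z in (.17,.194): print((onz(C,(257,219),z)*1000).round(1), proj(C,[.4754,.2627,z]))
"
```

```text
[[11, 116, 117], [13, 120, 121], [13, 113, 124], [12, 109, 126], [13, 110, 128], [12, 105, 129], [12, 103, 131], [13, 103, 131]] [ 15 103 168] [ 15 105 162] [ 15 104 160] [ 15 103 171]
[[412. 326.  54.]
 [471. 352.  54.]
 [493. 306.  54.]
 [433. 278.  54.]] [452.2 315.6  54. ]
[477.3 258.9 170. ] [255.85847775 213.59439459]
[474.5 269.1 194. ] [255.72671376 228.45570919]
```

```bash
sed -i 's/(20,255,115)/(20,255,143)/' h.py
python3 -m jog '{"travel":[[-12,27,0],[-12,27,-20],[0,0,-30],[0,0,-30],[0,0,-18]],"dr":[[0,0,0],[0,0,0],[0,0,0],[0,0,0],[0,0,0]],"jaw":[255,255,255,255,255]}' 
python3 -m jog '{"travel":[[0,0,0],[0,0,0]],"dr":[[0,0,0],[0,0,0]],"jaw":[255,255]}' 
python3 -c "
from h import *
s=tool(); im=snap('wrist','w13.png'); C=cam('wrist',s)
find(im,C,(.452,.315),.054,True)"
```

```text
time: 36.58
eef_pos: [0.4503, 0.3154, 0.0984]
tcp_rot: [0.606, 0.795, -0.003, -0.001]
contact_force: [-0.7, -0.7, -1.7]
opening: 0.182
time: 36.75
eef_pos: [0.4515, 0.3158, 0.1007]
tcp_rot: [0.607, 0.795, -0.002, -0.001]
contact_force: [0.3, -0.5, -0.4]
opening: 0.18
t 36.75 tcp mm [451.5 315.8 100.7] jaw yaw 15.3 x [-0.26  0.96 -0.  ] z [-0. -0. -1.] f [ 0.3 -0.5 -0.4] open 0.18 q [0.43 0.13 1.97 0.   1.05 0.16]
px [257. 213.] guess px [257. 206.] centre mm 458.7 302.2 long 99.0 short 68.5 longaxis deg -64.3
```

```bash
python3 -m jog '{"travel":[[0,1,-12],[0,0,-4],[0,0,-2],[0,0,0]],"dr":[[0,0,0],[0,0,0],[0,0,0],[0,0,0]],"jaw":[255,255,255,255]}' 80
python3 -m jog '{"travel":[[0,0,-2],[0,0,0]],"dr":[[0,0,0],[0,0,0]],"jaw":[255,255]}' 
python3 -m jog '{"travel":[[0,0,-2],[0,0,0]],"dr":[[0,0,0],[0,0,0]],"jaw":[255,255]}'
```

```text
time: 37.13
eef_pos: [0.4519, 0.3182, 0.0836]
tcp_rot: [0.606, 0.796, -0.001, -0.0]
contact_force: [-0.2, -0.0, -0.8]
opening: 0.165
time: 37.3
eef_pos: [0.4528, 0.3187, 0.0831]
tcp_rot: [0.606, 0.796, 0.0, 0.0]
contact_force: [-0.6, 0.3, 4.2]
opening: 0.169
time: 37.47
eef_pos: [0.4536, 0.3189, 0.0828]
tcp_rot: [0.606, 0.796, 0.001, 0.001]
contact_force: [-1.9, -1.9, 10.1]
opening: 0.171
```

```bash
python3 -m jog '{"travel":[[0,0,-2],[0,0,0],[0,0,0],[0,0,0],[0,0,0]],"dr":[[0,0,0],[0,0,0],[0,0,0],[0,0,0],[0,0,0]],"jaw":[255,255,255,255,255]}' 
python3 -m jog '{"travel":[[0,0,0],[0,0,0]],"dr":[[0,0,0],[0,0,0]],"jaw":[255,255]}'
python3 -c "
from h import *
s=tool(); im=snap('wrist','w14.png'); cv2.imwrite('pics/w14c.png',cv2.resize(im[100:300,150:360,::-1],None,fx=2,fy=2))"
```

```text
time: 37.88
eef_pos: [0.4541, 0.3189, 0.0827]
tcp_rot: [0.606, 0.796, 0.001, 0.001]
contact_force: [-3.8, -3.4, 19.0]
opening: 0.17
time: 38.05
eef_pos: [0.4541, 0.3188, 0.0827]
tcp_rot: [0.606, 0.796, 0.001, 0.001]
contact_force: [-2.6, -4.8, 17.2]
opening: 0.165
t 38.05 tcp mm [454.1 318.8  82.7] jaw yaw 15.5 x [-0.27  0.96 -0.  ] z [ 0. -0. -1.] f [-2.6 -4.8 17.2] open 0.17 q [ 0.43  0.16  1.97 -0.    1.01  0.16]
```

View pics/w14c.png

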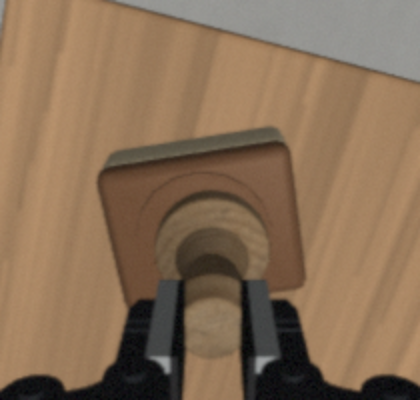

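The crop shows the stamp upright on soap_1, roughly within the ring (ring top at crop (207,172)). I'm checking the centring numerically from the bar's corners.

```bash
python3 -c "
from h import *
s=tool();C=cam('wrist',s)
P=np.array([onz(C,p,.054) for p in [(200,187.5),(294,171.5),(301.5,242.5),(253.5,186)]])*1000; print(P.round(1),((P[0]+P[2])/2).round(1))
print(np.linalg.norm(P[0]-P[1]),np.linalg.norm(P[2]-P[1]))"
```

```text
t 38.1 tcp mm [454.1 318.8  82.7] jaw yaw 15.5 x [-0.27  0.96 -0.  ] z [ 0. -0. -1.] f [-3.6 -4.  17.3] open 0.17 q [ 0.43  0.16  1.97 -0.    1.01  0.16]
[[412.2 327.8  54. ]
 [470.4 355.5  54. ]
 [492.  306.3  54. ]
 [447.  338.5  54. ]] [452.1 317.1  54. ]
64.46153220186802 53.72906322979834
```

```bash
python3 -m jog '{"travel":[[0,0,20],[0,0,40],[0,0,40],[5,-20,16],[9,-38,0]],"dr":[[0,0,0],[0,0,0],[0,0,0],[0,0,0],[0,0,0]],"jaw":[255,255,255,255,255]}' 60
python3 -m jog '{"travel":[[11,-38,0],[11,-38,0],[11,-38,0],[11,-38,0],[8,-19,0]],"dr":[[0,0,0],[0,0,0],[0,0,0],[0,0,0],[0,0,0]],"jaw":[255,255,255,255,255]}' 
python3 -m jog '{"travel":[[0,0,0],[0,0,0],[0,0,0]],"dr":[[0,0,0],[0,0,0],[0,0,0]],"jaw":[255,255,255]}' 
python3 -c "
from h import *
s=tool(); im=snap('wrist','w15.png'); C=cam('wrist',s)
find(im,C,(.499,.143),.054,True);find(im,C,(.452,.317),.054,True);find(im,C,(.452,-.005),.054,True)"
```

```text
time: 38.52
eef_pos: [0.4687, 0.2634, 0.2005]
tcp_rot: [0.604, 0.797, 0.005, 0.003]
contact_force: [1.1, -0.7, -1.1]
opening: 0.173
time: 38.93
eef_pos: [0.5184, 0.0858, 0.1938]
tcp_rot: [0.607, 0.795, -0.001, 0.0]
contact_force: [-0.4, 1.3, -0.2]
opening: 0.168
time: 39.18
eef_pos: [0.5175, 0.0898, 0.1934]
tcp_rot: [0.606, 0.796, -0.001, -0.001]
contact_force: [0.3, 0.3, -0.2]
opening: 0.169
t 39.18 tcp mm [517.5  89.8 193.4] jaw yaw 15.4 x [-0.27  0.96  0.  ] z [-0.  0. -1.] f [ 0.3  0.3 -0.2] open 0.17 q [-0.02 -0.03  1.95  0.    1.22 -0.29]
px [253. 118.] guess px [252. 118.] centre mm 499.4 141.9 long 68.4 short 56.5 longaxis deg -77.4
px [253. 118.] guess px [ 253. -104.] centre mm 499.4 141.9 long 68.4 short 56.5 longaxis deg -77.4
px [181. 236.] guess px [178. 237.] centre mm 455.9 -4.2 long 71.6 short 59.6 longaxis deg -76.1
```

```bash
python3 -m jog '{"travel":[[-9,26,0],[-9,26,-17],[0,0,-35],[0,0,-30],[0,0,-14]],"dr":[[0,0,0],[0,0,0],[0,0,0],[0,0,0],[0,0,0]],"jaw":[255,255,255,255,255]}' 
python3 -m jog '{"travel":[[0,0,0],[0,0,0]],"dr":[[0,0,0],[0,0,0]],"jaw":[255,255]}'
```

```text
time: 39.65
eef_pos: [0.4963, 0.1431, 0.0936]
tcp_rot: [0.604, 0.797, -0.003, -0.003]
contact_force: [-0.9, 0.5, -1.5]
opening: 0.168
time: 39.82
eef_pos: [0.4989, 0.1424, 0.097]
tcp_rot: [0.605, 0.796, -0.001, -0.001]
contact_force: [0.2, 0.2, 0.2]
opening: 0.168
```

```bash
python3 -m jog '{"travel":[[0,0,-8],[0,0,-4],[0,0,-2],[0,0,0]],"dr":[[0,0,0],[0,0,0],[0,0,0],[0,0,0]],"jaw":[255,255,255,255]}' 80
python3 -m jog '{"travel":[[0,0,-2],[0,0,-2],[0,0,0]],"dr":[[0,0,0],[0,0,0],[0,0,0]],"jaw":[255,255,255]}' 
python3 -m jog '{"travel":[[0,0,-2],[0,0,0],[0,0,0]],"dr":[[0,0,0],[0,0,0],[0,0,0]],"jaw":[255,255,255]}'
```

```text
time: 40.15
eef_pos: [0.5, 0.1413, 0.0838]
tcp_rot: [0.606, 0.796, -0.001, -0.0]
contact_force: [0.4, 0.5, -0.9]
opening: 0.171
time: 40.4
eef_pos: [0.5022, 0.1408, 0.083]
tcp_rot: [0.606, 0.796, 0.0, 0.001]
contact_force: [-1.8, -1.6, 10.1]
opening: 0.171
time: 40.65
eef_pos: [0.5028, 0.1406, 0.0828]
tcp_rot: [0.606, 0.796, 0.0, 0.002]
contact_force: [-5.4, -2.4, 16.1]
opening: 0.165
```

Offset is about 5 mm, inside the tolerance but thin. I'll lift slightly, recentre and press again.

```bash
python3 -m jog '{"travel":[[0,0,12],[-5,3,0],[0,0,0],[0,0,-4],[0,0,-2]],"dr":[[0,0,0],[0,0,0],[0,0,0],[0,0,0],[0,0,0]],"jaw":[255,255,255,255,255]}'
python3 -m jog '{"travel":[[0,0,-2],[0,0,-2],[0,0,0]],"dr":[[0,0,0],[0,0,0],[0,0,0]],"jaw":[255,255,255]}' 
python3 -m jog '{"travel":[[0,0,-2],[0,0,-1],[0,0,0],[0,0,0],[0,0,0]],"dr":[[0,0,0],[0,0,0],[0,0,0],[0,0,0],[0,0,0]],"jaw":[255,255,255,255,255]}'
python3 -m jog '{"travel":[[0,0,0],[0,0,0],[0,0,0]],"dr":[[0,0,0],[0,0,0],[0,0,0]],"jaw":[255,255,255]}'
```

```text
time: 41.07
eef_pos: [0.4947, 0.1444, 0.0831]
tcp_rot: [0.606, 0.796, -0.001, -0.0]
contact_force: [-0.4, -0.7, 9.0]
opening: 0.167
time: 41.32
eef_pos: [0.4962, 0.1442, 0.0828]
tcp_rot: [0.606, 0.796, -0.001, 0.0]
contact_force: [-5.5, -0.6, 16.5]
opening: 0.162
time: 41.73
eef_pos: [0.4966, 0.1442, 0.0826]
tcp_rot: [0.606, 0.796, -0.001, 0.0]
contact_force: [-10.4, -2.6, 28.8]
opening: 0.168
time: 41.98
eef_pos: [0.4966, 0.1442, 0.0827]
tcp_rot: [0.606, 0.796, -0.001, 0.0]
contact_force: [-11.7, -2.7, 30.2]
opening: 0.169
```

```bash
python3 -m jog '{"travel":[[0,0,25],[0,0,40],[0,0,40],[-3,-20,20],[-3,-38,0]],"dr":[[0,0,0],[0,0,0],[0,0,0],[0,0,0],[0,0,0]],"jaw":[255,255,255,255,255]}' 60
python3 -m jog '{"travel":[[-3,-38,0],[-3,-38,0],[-3,-38,0],[-3,-28,0],[0,0,0]],"dr":[[0,0,0],[0,0,0],[0,0,0],[0,0,0],[0,0,0]],"jaw":[255,255,255,255,255]}' 
python3 -m jog '{"travel":[[0,0,0],[0,0,0]],"dr":[[0,0,0],[0,0,0]],"jaw":[255,255]}' 
python3 -c "
from h import *
s=tool(); im=snap('wrist','w16.png'); C=cam('wrist',s)
find(im,C,(.499,.143),.054,True);find(im,C,(.452,-.005),.054,True);find(im,C,(.448,-.11),.054,True)"
```

```text
time: 42.4
eef_pos: [0.492, 0.088, 0.2074]
tcp_rot: [0.604, 0.797, 0.003, 0.004]
contact_force: [1.3, -0.1, -0.1]
opening: 0.168
time: 42.82
eef_pos: [0.476, -0.0599, 0.2004]
tcp_rot: [0.608, 0.794, -0.002, -0.001]
contact_force: [0.4, 1.0, -0.7]
opening: 0.171
time: 42.98
eef_pos: [0.4764, -0.0553, 0.2006]
tcp_rot: [0.606, 0.795, -0.001, -0.001]
contact_force: [-0.2, 0.0, -0.8]
opening: 0.166
t 42.98 tcp mm [476.4 -55.3 200.6] jaw yaw 15.4 x [-0.27  0.96  0.  ] z [-0.  0. -1.] f [-0.2  0.  -0.8] open 0.17 q [-0.33 -0.15  2.05 -0.    1.25 -0.6 ]
px [335.   8.] guess px [340. -30.] centre mm 504.6 110.7 long 59.0 short 18.2 longaxis deg 15.9
px [247. 120.] guess px [246. 119.] centre mm 454.0 -7.1 long 68.2 short 56.5 longaxis deg -76.3
px [239. 224.] guess px [219. 211.] centre mm 469.1 -127.9 long 118.9 short 118.6 longaxis deg 2.0
```

```bash
python3 -m jog '{"travel":[[-12,25,0],[-11,25,-20],[0,0,-35],[0,0,-30],[0,0,-20]],"dr":[[0,0,0],[0,0,0],[0,0,0],[0,0,0],[0,0,0]],"jaw":[255,255,255,255,255]}' 
python3 -m jog '{"travel":[[0,0,0],[0,0,0]],"dr":[[0,0,0],[0,0,0]],"jaw":[255,255]}'
```

```text
time: 43.45
eef_pos: [0.4518, -0.0033, 0.0936]
tcp_rot: [0.604, 0.797, -0.001, -0.002]
contact_force: [-0.4, 0.4, -0.3]
opening: 0.166
time: 43.62
eef_pos: [0.4529, -0.0044, 0.0957]
tcp_rot: [0.605, 0.796, -0.001, -0.002]
contact_force: [0.1, -0.1, 0.0]
opening: 0.164
```

```bash
python3 -m jog '{"travel":[[-2.5,0,-7],[0,0,-4],[0,0,-2],[0,0,0]],"dr":[[0,0,0],[0,0,0],[0,0,0],[0,0,0]],"jaw":[255,255,255,255]}' 80
python3 -m jog '{"travel":[[0,0,-2],[0,0,-2],[0,0,0]],"dr":[[0,0,0],[0,0,0],[0,0,0]],"jaw":[255,255,255]}' 
python3 -m jog '{"travel":[[0,0,-2],[0,0,-1],[0,0,0],[0,0,0],[0,0,0]],"dr":[[0,0,0],[0,0,0],[0,0,0],[0,0,0],[0,0,0]],"jaw":[255,255,255,255,255]}'
python3 -m jog '{"travel":[[0,0,0],[0,0,0],[0,0,0]],"dr":[[0,0,0],[0,0,0],[0,0,0]],"jaw":[255,255,255]}'
```

```text
time: 43.95
eef_pos: [0.4516, -0.0058, 0.084]
tcp_rot: [0.606, 0.796, -0.001, -0.0]
contact_force: [-0.1, -1.5, -1.5]
opening: 0.166
time: 44.2
eef_pos: [0.4537, -0.0065, 0.083]
tcp_rot: [0.606, 0.796, -0.0, 0.002]
contact_force: [-2.7, 0.7, 11.0]
opening: 0.167
time: 44.62
eef_pos: [0.4544, -0.0065, 0.0827]
tcp_rot: [0.606, 0.796, 0.0, 0.002]
contact_force: [-7.3, 2.4, 24.3]
opening: 0.171
time: 44.87
eef_pos: [0.4544, -0.0065, 0.0827]
tcp_rot: [0.606, 0.796, 0.0, 0.002]
contact_force: [-7.6, 2.0, 23.9]
opening: 0.166
```

```bash
python3 -m jog '{"travel":[[0,0,25],[0,0,40],[0,0,40],[3,-20,15],[3,-35,0]],"dr":[[0,0,0],[0,0,0],[0,0,0],[0,0,0],[0,0,0]],"jaw":[255,255,255,255,255]}' 60
python3 -m jog '{"travel":[[3,-35,0],[4,-35,0],[4,-32,0],[0,0,0],[0,0,0]],"dr":[[0,0,0],[0,0,0],[0,0,0],[0,0,0],[0,0,0]],"jaw":[255,255,255,255,255]}' 
python3 -m jog '{"travel":[[0,0,0]],"dr":[[0,0,0]],"jaw":[255]}' 
python3 -c "
from h import *
s=tool(); im=snap('wrist','w17.png'); C=cam('wrist',s)
find(im,C,(.452,-.005),.054,True);find(im,C,(.448,-.11),.054,True)"
```

```text
time: 45.28
eef_pos: [0.4608, -0.0605, 0.2033]
tcp_rot: [0.604, 0.797, 0.002, 0.005]
contact_force: [0.9, -0.8, -0.8]
opening: 0.166
time: 45.7
eef_pos: [0.4684, -0.1642, 0.1969]
tcp_rot: [0.607, 0.795, -0.001, -0.0]
contact_force: [0.5, 0.7, -1.6]
opening: 0.163
time: 45.78
eef_pos: [0.4681, -0.1625, 0.1965]
tcp_rot: [0.606, 0.795, -0.0, -0.001]
contact_force: [-0.7, -0.1, 0.3]
opening: 0.165
t 45.78 tcp mm [ 468.1 -162.5  196.5] jaw yaw 15.4 x [-0.27  0.96  0.  ] z [-0.  0. -1.] f [-0.7 -0.1  0.3] open 0.17 q [-0.54 -0.11  2.02 -0.    1.23 -0.81]
px [285.  25.] guess px [285.   5.] centre mm 457.1 -22.2 long 57.3 short 44.3 longaxis deg 15.6
px [251. 115.] guess px [251. 118.] centre mm 447.7 -108.2 long 68.4 short 56.4 longaxis deg 18.6
```

```bash
python3 -m jog '{"travel":[[-12,28,0],[-11,28,-20],[0,0,-35],[0,0,-30],[0,0,-15]],"dr":[[0,0,0],[0,0,0],[0,0,0],[0,0,0],[0,0,0]],"jaw":[255,255,255,255,255]}' 
python3 -m jog '{"travel":[[0,0,0],[0,0,0]],"dr":[[0,0,0],[0,0,0]],"jaw":[255,255]}'
```

```text
time: 46.25
eef_pos: [0.4428, -0.1036, 0.0932]
tcp_rot: [0.605, 0.797, -0.001, -0.003]
contact_force: [-1.0, -0.5, -0.8]
opening: 0.169
time: 46.42
eef_pos: [0.4448, -0.1054, 0.0962]
tcp_rot: [0.605, 0.796, -0.001, -0.001]
contact_force: [0.3, 0.4, -0.6]
opening: 0.17
```

```bash
python3 -m jog '{"travel":[[-0.5,0,-7],[0,0,-4],[0,0,-2],[0,0,0]],"dr":[[0,0,0],[0,0,0],[0,0,0],[0,0,0]],"jaw":[255,255,255,255]}' 80
python3 -m jog '{"travel":[[0,0,-2],[0,0,-2],[0,0,0]],"dr":[[0,0,0],[0,0,0],[0,0,0]],"jaw":[255,255,255]}' 
python3 -m jog '{"travel":[[0,0,-2],[0,0,-1],[0,0,0],[0,0,0],[0,0,0]],"dr":[[0,0,0],[0,0,0],[0,0,0],[0,0,0],[0,0,0]],"jaw":[255,255,255,255,255]}'
python3 -m jog '{"travel":[[0,0,0],[0,0,0],[0,0,0]],"dr":[[0,0,0],[0,0,0],[0,0,0]],"jaw":[255,255,255]}'
```

```text
time: 46.75
eef_pos: [0.445, -0.1068, 0.0838]
tcp_rot: [0.606, 0.796, -0.001, -0.0]
contact_force: [-0.1, -0.4, -0.5]
opening: 0.167
time: 47.0
eef_pos: [0.447, -0.1079, 0.083]
tcp_rot: [0.606, 0.796, -0.0, 0.002]
contact_force: [-2.6, 1.3, 11.0]
opening: 0.162
time: 47.42
eef_pos: [0.4477, -0.1081, 0.0828]
tcp_rot: [0.606, 0.796, -0.0, 0.002]
contact_force: [-7.2, 3.9, 25.2]
opening: 0.163
time: 47.67
eef_pos: [0.4477, -0.1081, 0.0828]
tcp_rot: [0.606, 0.796, -0.0, 0.002]
contact_force: [-6.6, 4.4, 25.2]
opening: 0.169
```

All four are stamped. Returning the stamp to the saucer.

```bash
python3 -m jog '{"travel":[[0,0,25],[0,0,40],[0,0,15],[4,-35,0],[4,-38,0]],"dr":[[0,0,0],[0,0,0],[0,0,0],[0,0,0],[0,0,0]],"jaw":[255,255,255,255,255]}' 60
python3 -m jog '{"travel":[[5,-38,0],[5,-38,0],[5,-38,0],[5,-38,0],[0,-7,0]],"dr":[[0,0,0],[0,0,0],[0,0,0],[0,0,0],[0,0,0]],"jaw":[255,255,255,255,255]}' 
python3 -m jog '{"travel":[[0,0,-30],[0,0,-20],[0,0,-20],[0,0,0],[0,0,0]],"dr":[[0,0,0],[0,0,0],[0,0,0],[0,0,0],[0,0,0]],"jaw":[255,255,255,255,255]}' 
python3 -c "
from h import *
s=tool(); im=snap('wrist','w18.png'); C=cam('wrist',s); blob(im,C,(.4775,-.342),.011,(0,0,165),(180,40,255))"
```

```text
time: 48.08
eef_pos: [0.4543, -0.18, 0.1593]
tcp_rot: [0.604, 0.797, -0.0, 0.002]
contact_force: [0.8, 0.3, -1.0]
opening: 0.167
time: 48.5
eef_pos: [0.4732, -0.3447, 0.1572]
tcp_rot: [0.607, 0.794, -0.002, 0.001]
contact_force: [-0.7, 0.1, -0.7]
opening: 0.165
time: 48.92
eef_pos: [0.4721, -0.3378, 0.0855]
tcp_rot: [0.606, 0.796, -0.0, -0.002]
contact_force: [-0.2, -0.1, -1.2]
opening: 0.168
t 48.92 tcp mm [ 472.1 -337.8   85.5] jaw yaw 15.4 x [-0.27  0.96  0.  ] z [-0.  0. -1.] f [-0.2 -0.1 -1.2] open 0.17 q [-0.8   0.21  1.9  -0.    1.03 -1.06]
blob px [261.2 195.9] axes [87.8 94.8] guess [261. 200.] world [ 476.8 -338.8   11. ]
```

```bash
python3 -m jog '{"travel":[[4,-2,-20],[0,0,-15],[0,0,-8],[0,0,0],[0,0,0]],"dr":[[0,0,0],[0,0,0],[0,0,0],[0,0,0],[0,0,0]],"jaw":[255,255,255,255,255]}' 
python3 -m jog '{"travel":[[0,0,-4],[0,0,-2],[0,0,0]],"dr":[[0,0,0],[0,0,0],[0,0,0]],"jaw":[255,255,255]}'
```

```text
time: 49.38
eef_pos: [0.4773, -0.341, 0.0447]
tcp_rot: [0.606, 0.796, -0.001, 0.0]
contact_force: [-1.0, 1.3, -0.6]
opening: 0.167
time: 49.63
eef_pos: [0.477, -0.3408, 0.038]
tcp_rot: [0.606, 0.796, -0.001, -0.0]
contact_force: [-0.1, -0.3, -0.3]
opening: 0.168
```

```bash
python3 -m jog '{"travel":[[0,0,-3],[0,0,-1.5],[0,0,0],[0,0,0]],"dr":[[0,0,0],[0,0,0],[0,0,0],[0,0,0]],"jaw":[255,255,255,255]}' 
python3 -m jog '{"travel":[[0,0,0],[0,0,0],[0,0,0],[0,0,0],[0,0,0]],"dr":[[0,0,0],[0,0,0],[0,0,0],[0,0,0],[0,0,0]],"jaw":[200,150,110,110,110]}' 
python3 -m jog '{"travel":[[0,0,10],[0,0,30],[0,0,40],[0,0,40],[0,0,30]],"dr":[[0,0,0],[0,0,0],[0,0,0],[0,0,0],[0,0,0]],"jaw":[110,110,110,110,110]}' 
python3 -m jog '{"travel":[[0,-30,30],[0,-30,0],[0,0,0],[0,0,0]],"dr":[[0,0,0],[0,0,0],[0,0,0],[0,0,0]],"jaw":[110,110,110,110]}' 
python3 -c "
from h import *
s=tool(); im=snap('wrist'); C=cam('wrist',s)
blob(im,C,(.4775,-.342),.011,(0,0,165),(180,40,255)); blob(im,C,(.477,-.342),.055,(0,50,20),(25,255,130))
find(im,C,(.448,-.11),.054,True)
t=snap('top','t20.png'); w=im
a=cv2.resize(t[165:250,115:380],None,fx=2.5,fy=2.5,interpolation=cv2.INTER_CUBIC); b=cv2.resize(snap('side','s20.png')[120:340,150:360],None,fx=1.6,fy=1.6); c=im[:340,100:440]
o=np.zeros((212+352,800,3),np.uint8); o[:212,:662]=a; o[212:212+352,:336]=b; o[212:212+340,400:740]=c
cv2.imwrite('pics/fin.png',o[:,:,::-1])"
```

```text
time: 49.97
eef_pos: [0.4777, -0.3415, 0.0343]
tcp_rot: [0.606, 0.796, -0.001, 0.001]
contact_force: [0.1, -0.3, 5.0]
opening: 0.171
time: 50.38
eef_pos: [0.4763, -0.3402, 0.0323]
tcp_rot: [0.606, 0.796, -0.001, -0.001]
contact_force: [0.1, -0.0, -0.2]
opening: 0.567
time: 50.8
eef_pos: [0.4775, -0.3413, 0.1874]
tcp_rot: [0.606, 0.796, -0.001, 0.001]
contact_force: [0.3, -0.4, 0.7]
opening: 0.569
time: 51.13
eef_pos: [0.4765, -0.4012, 0.2134]
tcp_rot: [0.607, 0.795, -0.001, -0.0]
contact_force: [-0.6, -0.3, -0.1]
opening: 0.573
t 51.13 tcp mm [ 476.5 -401.2  213.4] jaw yaw 15.3 x [-0.26  0.96 -0.  ] z [-0. -0. -1.] f [-0.6 -0.3 -0.1] open 0.57 q [-0.86  0.17  1.7  -0.    1.27 -1.13]
blob px [270.1 112.7] axes [71.  72.9] guess [270. 113.] world [ 477.5 -341.9   11. ]
blob px [270.8 117. ] axes [27.1 31.2] guess [271. 116.] world [ 476.8 -343.5   55. ]
px [359.  12.] guess px [ 314. -162.] centre mm 532.1 -224.9 long 84.8 short 4.7 longaxis deg 1.0
```

View pics/fin.png

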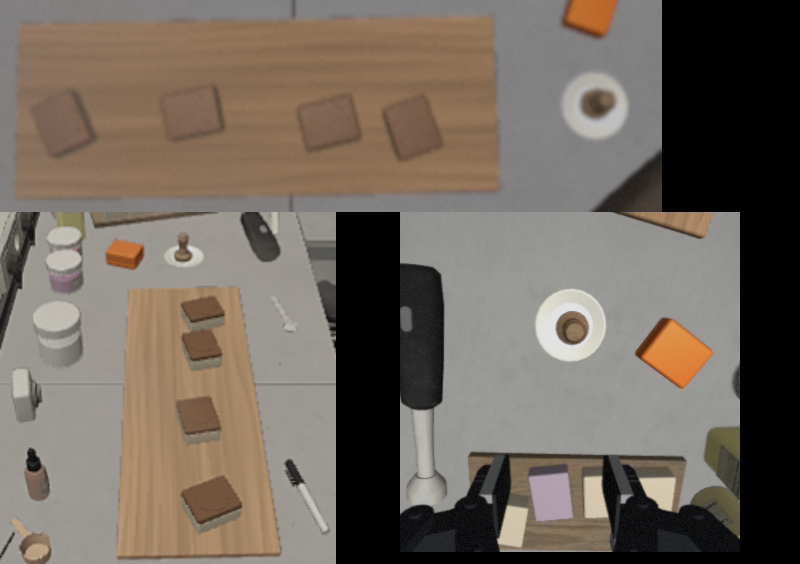

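The final views show all four bars flat and dark face up on the board, the stamp upright in the saucer, and the jar, pen and orange bar where they were. Handing in.

```bash
python3 -c "
from plant import *
print(sign_off(), get_state()['time'])"
```

```text
the job is handed in; nothing more can be done
the job is handed in; nothing more can be done
```

The job is done and handed in at about 51 s; the system gives no verdict. All four bars were present. I tipped each one dark face up: soap_1 and soap_3 took one quarter turn, soap_2 and soap_4 took two. Then I stamped them from left to right and put the stamp back in its saucer.

**Stamping:** each bar was pressed with 17–30 N for about half a second or more, with the stamp upright. By my measurements the stamp was 1.3–2.5 mm from the ring centre. On soap_2 the first press was about 5 mm off, still inside the 8 mm limit, so I lifted the stamp, recentred it and pressed again.

**Last checks:**
- In the final top and side views, all four bars lie flat on the board with the dark face up.
- The stamp stands upright, about 2 mm from the saucer centre.
- The gripper is clear of everything, and the jar, pen and orange look-alike look unmoved.
- I saw no bar knocked aside and no slip of the grip.

**Failed check:** a last measurement of soap_4 from the wrist camera was invalid because the bar was out of frame. I went by the top and side views for it instead.

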